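# Open the spare-tape box and park its lid on edge

### The arm

A 7-joint arm with a two-finger parallel gripper is mounted at the origin on a cart in front of the work surface, level with it; the furniture and walls round the work are solid. World frame = base frame: x ahead of the robot, y to its left, z up, the work surface at z = 0. Lengths are in m, angles in rad, forces in N, time in s.
With the tool pointing down it reaches from about 0.35 to 0.9 m from the base axis. Payload 8.1 kg.
Tool frame: the origin (TCP) lies midway between the tips of the shut fingers; the grasp point (between the pads) lies 19 mm behind it; z points along the fingers, y is the line along which they close (so a half turn about z gives the same grasp; the last joint's range is limited). The gripper opens to 92 mm and grips with 3 to 60 N. Pads are 19 mm wide; open, the fingers measure 130 mm over their backs; the gripper's body (75 mm by 190 mm) begins 47 mm behind the grasp point.
Start: joints at [1.174, 0.434, 0.025, 1.573, -0.012, 1.134, -0.075], TCP at [0.181, -0.598, 0.201] pointing down, gripper open.
Joint ranges: [-2.62, 2.62], [-0.44, 2.09], [-1.27, 1.32], [0.08, 2.57], [-1.32, 4.46], [0.12, 2], [-2.74, 2.74]. Speed limits (rad/s): [2.22, 2.22, 3.01, 3.01, 3.14, 3.14, 3.14].

### API

Orientations are given as a rotation vector (axis times angle).
In Python, from cell import observe, get_image, camera_model, sign_off, recognise, silhouettes gives the robot as it stands.
- The arm moves only by the tool apply_moves, never from a script. Its argument "motion" is a list of rows, each an object of numbers: "x", "y", "z": the shift along the world's x, y, z in cm; "yaw": the turn about the world's z in degrees; "hand": the opening, from -1 (shut) to 1 (fully open), so that 0 is half open. In form: [{"x": .., "y": .., "z": .., "yaw": .., "hand": ..}, ...]. A call has 1 to 10 rows; each row is the pose to reach, as a shift and turn from the pose commanded when the call began; what a row does not reach only later rows make up. A row lasts 1/8 s, in which the tool goes at most 62.5 mm and 10.7 degrees, less where a joint would pass 70% of its speed; a pose out of reach is approached as far as the arm can. A call with a gripper value outside its range is refused whole. The fingers move at their own pace and stop on an object; "newtons" is the grip in N (left out, the last holds). Time passes only in rows, so rows that repeat a pose let the fingers close. It gives the time, the measured TCP pose, the force, the opening and the grip force at its end, in the units of the state.
- observe(): the state, without advancing time (a new reading comes with each control period).
- get_image(name): name is "side" or "top"; returns the picture (420x560x3 uint8, blue, green, red); there is no depth.
- camera_model(name): a dict with "camera_matrix" (3x3 intrinsics, pixels), "k1" (the pictures are not rectified: a ray, as slopes to the right and down, at radius r is drawn at 1 + k1 r^2 times it, then the intrinsics apply), "T" (4x4, takes a point from camera to world coordinates). Camera axes: x right, y up, looking along -z (the intrinsics and any distortion apply to the point x, -y, -z); pixel columns grow to the right and rows downward; lengths in m; the calibration is good to about 2 mm. A picture is of the moment at which its call begins. camera_model takes no time and is no camera call.
- sign_off(): hands the job in; it is judged then, once.
Trained networks look in the newest picture that a camera, given by its name, has taken for a name from the list of things; names that differ only in an ending like _2 or _b are one class to them, and where a whole thing is asked for, a point or a joint stands for the part that bears it (a point fixed in the world has none). Each returns a list of dicts, best first, with "p" (0 to 1); they miss things now and then, are a little off and sometimes report something else, mostly with a low value. They report only what shows in the picture. A call takes as long as a camera call.
- recognise(query, camera): "rect" ([left, top, right, bottom] in pixels, round what is visible of it).
- silhouettes(query, camera): "mask" (420x560 bool, what is visible of it) and "rect" ([left, top, right, bottom] in pixels, round what is visible of it).
The state is a dict: "clock": time; "joints": joint angles; "dq": joint speeds; "joint_efforts": joint torques, N m; "position": TCP position; "ee_rot": TCP orientation; "force": force on the tool from outside, world axes, zero at the start; "ft_torque": the same for the moment, N m; "width": opening from 0.0 (shut) to 1.0 (fully open); "gripper_force": force on a finger pad.
Only numpy, scipy, OpenCV 4.12 (cv2) and the standard library are available. Lean on these libraries where they do the work, as an engineer would, in place of code of your own. Each camera call takes 0.05 s, during which the arm holds its last target. There are 200 camera calls.

### The job

Open the white storage box: take off its loose lid and lay it, handle up, on the sloped rest against the lip at its foot, and let go of it there so that you can change your grip. Then take it again and stand it on edge in the slot of the low rack, fully down, and let go. Leave the tape dispenser, the drinking glass and the pen pot where they stand.

Things in the scene. Friction and masses are not known exactly. Their poses are not given: they have to be found in the camera images.
- lid: loose white square lid, a flat plate 120x120x8 mm (140 g, mass varies) with a solid handle block standing on the centre of its top, 18 mm along the lid's x, 32 mm along its y, 30 mm high (its top is 38 mm above the lid's underside). Origin: centre of the plate's underside; z points out of the handle side, x and y run parallel to the plate's edges. Any of its four edges may be the upper or the lower one
- box: white open box 140x140x52 mm, fixed, a roll of tape inside. Origin: centre of its underside, z up, x and y along its sides. At the start the lid lies loose on a ledge 45 mm above the origin, inside a rim 7 mm high with 2.5 mm clearance all round; the lid's axes are then parallel to the box's
- stand: dark steel sloped rest, fixed, base 110x124 mm, about 100 mm high, no side walls. Origin: centre of the base's underside on the counter (base spans x -60 to +50 mm), z up. Its +x points uphill: a panel 75 mm long (uphill) and 124 mm wide rises at 45 degrees towards +x from a lip at its foot; the lip stands 14 mm out of the panel. A lid lying on the panel against the lip overhangs the panel's upper end by 45 mm
- stand_seat (a point): the point on the slope plane where the centre of the lid's underside lies when its lower edge touches the lip (60 mm uphill from the lip, 87 mm above the counter, right above the stand's origin). x points up the slope, y across it (level), z out of the slope
- rack: low dark steel rack with one slot, fixed, base 70x164 mm, 44 mm high. Origin: centre of the base's underside on the counter, z up. x is across the slot, y along it
- rack_slot (a point): centre of the slot's floor, 12 mm above the counter; x across the slot, y along it, z up. The slot is open at the top, 16 mm wide, 144 mm long, 32 mm deep; the lid may stand in it with its handle to either side
- tape_dispenser: blue tape dispenser 52x155x72 mm, loose, a bystander; origin at the centre of its underside, z up
- glass: small clear drinking glass 62 mm wide, 83 mm high, loose, a bystander; origin at the centre of its underside, z up
- pen_pot: black pen pot with pens, 80 mm wide, 147 mm high, loose, a bystander at the far side; origin at the centre of its underside, z up

How it is judged:
By the outcome, as a careful person would: the job done as asked, in the order asked, and still so for the second after the job is handed in, with the robot touching nothing.
It also fails if it takes over 69 s, if anything falls off the work surface, if the arm or the gripper's body presses on something with over 40 N, if the wrist force passes 120 N, or if a joint passes its speed limit or range.

## Working session

There is one attempt and no reset: what is moved stays moved. The work goes in short steps, Python scripts to look and compute and a tool call to move; the robot and the scene stay as the last step left them, time stands still between calls to the robot, and variables do not carry over. Pictures are saved under pics/ and viewed, at most 10 in all, crops included, and the job is handed in when it is done.

Besides the shell and the picture viewer there is one more tool, called after ">>>" as name([rows], argument=value, ...), one row to a line, values as JSON. apply_moves: Moves the arm, as the interface text tells. Its arguments: {"type":"object","properties":{"motion":{"type":"array","items":{"type":"object","properties":{"x":{"type":"number"},"y":{"type":"number"},"z":{"type":"number"},"yaw":{"type":"number"},"hand":{"type":"number"}}}},"newtons":{"type":"number"}},"required":["motion"]}

```bash
mkdir -p pics; python3 - <<'E'
from cell import *
import cv2,numpy as np
for n in("top","side"):
    im=get_image(n); cv2.imwrite(f"pics/{n}0.png",im); m=camera_model(n); print(n,np.round(m["camera_matrix"],1).tolist(),m["k1"],np.round(m["T"],3).tolist())
    for q in("lid","box","stand","rack","tape_dispenser","glass","pen_pot"):
        r=silhouettes(q,n); print(q,[(round(d["p"],2),np.round(d["rect"]).tolist(),int(d["mask"].sum())) for d in r[:2]])
        if r: np.save(f"pics/{n}_{q}.npy",r[0]["mask"])
print(observe())
E
```

```text
top [[524.7, 0.0, 282.4], [0.0, 524.7, 202.8], [0.0, 0.0, 1.0]] -0.20572673811826353 [[-0.005, 0.994, -0.111, 0.433], [-1.0, -0.004, 0.012, -0.205], [0.012, 0.111, 0.994, 1.093], [0.0, 0.0, 0.0, 1.0]]
lid [(0.55, [146.0, 198.0, 226.0, 275.0], 3682)]
box [(0.96, [143.0, 188.0, 239.0, 282.0], 1328)]
stand [(0.68, [246.0, 244.0, 325.0, 322.0], 3414)]
rack [(0.76, [221.0, 156.0, 296.0, 226.0], 2599)]
tape_dispenser [(0.57, [328.0, 161.0, 389.0, 235.0], 2037)]
glass [(0.87, [266.0, 210.0, 295.0, 242.0], 764)]
pen_pot [(0.61, [311.0, 97.0, 351.0, 146.0], 1615)]
side [[547.0, 0.0, 282.7], [0.0, 547.0, 210.4], [0.0, 0.0, 1.0]] 0.059025556081667374 [[0.95, -0.173, 0.26, 0.838], [0.312, 0.488, -0.815, -1.068], [0.015, 0.855, 0.518, 0.628], [0.0, 0.0, 0.0, 1.0]]
lid [(0.62, [240.0, 162.0, 311.0, 197.0], 1417)]
box [(0.95, [230.0, 162.0, 318.0, 216.0], 1470)]
stand [(0.8, [159.0, 180.0, 238.0, 254.0], 3143)]
rack [(0.77, [268.0, 200.0, 323.0, 263.0], 1903)]
tape_dispenser [(0.88, [205.0, 257.0, 300.0, 311.0], 3484)]
glass [(0.8, [236.0, 198.0, 266.0, 247.0], 1161)]
pen_pot [(0.97, [320.0, 216.0, 366.0, 307.0], 3135)]
{'clock': 0.8, 'joints': array([ 1.17440064,  0.43447457,  0.02497062,  1.57318936, -0.0116046 ,
        1.13398039, -0.07511676]), 'dq': array([ 0.00217357,  0.00206949, -0.00070611,  0.00108658,  0.00071804,
       -0.00040791,  0.00017994]), 'joint_efforts': array([ 3.24569965e-04, -6.67609191e+01,  9.83748101e-01, -3.14798820e+01,
       -6.07529772e-02,  3.23880301e-02,  4.91053197e-05]), 'position': array([ 0.18099406, -0.59824909,  0.20136143]), 'ee_rot': array([3.10768631e+00, 4.59702703e-01, 4.03418762e-05]), 'force': array([-0.40989853,  0.47202793, -0.37419675]), 'ft_torque': array([-0.04972008,  0.02520544,  0.02982743]), 'gripper_force': 0.0, 'width': 0.9979768611247454}
```

View pics/top0.png

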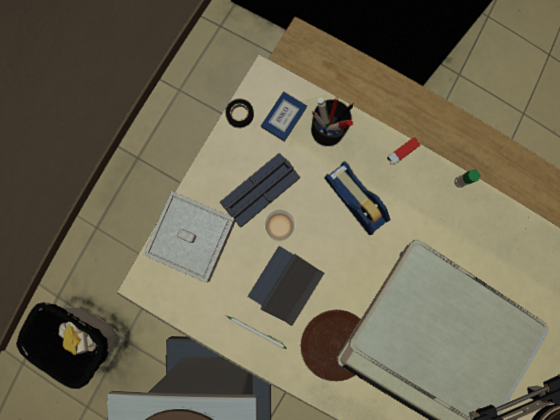

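View pics/side0.png

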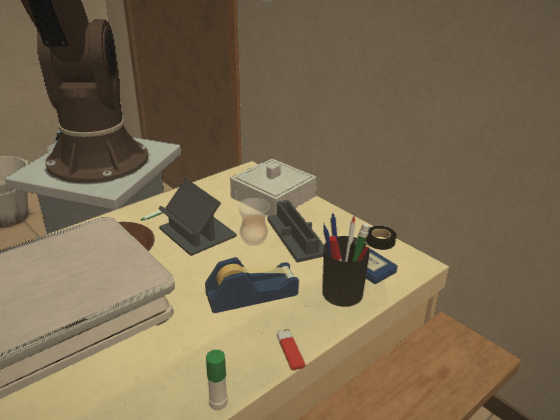

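```bash
python3 - <<'E'
import cv2,numpy as np
t=cv2.imread("pics/top0.png")[150:330,140:330]; s=cv2.imread("pics/side0.png")[150:270,150:330]
a=cv2.resize(t,None,fx=2.1,fy=2.1,interpolation=cv2.INTER_CUBIC); b=cv2.resize(s,None,fx=2.2,fy=2.2,interpolation=cv2.INTER_CUBIC)
c=np.zeros((400,800,3),np.uint8); c[:a.shape[0],:a.shape[1]]=a; c[:b.shape[0],402:402+b.shape[1]]=b
c=np.clip(c.astype(float)*1.6,0,255).astype(np.uint8); cv2.imwrite("pics/crop.png",c)
E
```

```text
(no output)
```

View pics/crop.png

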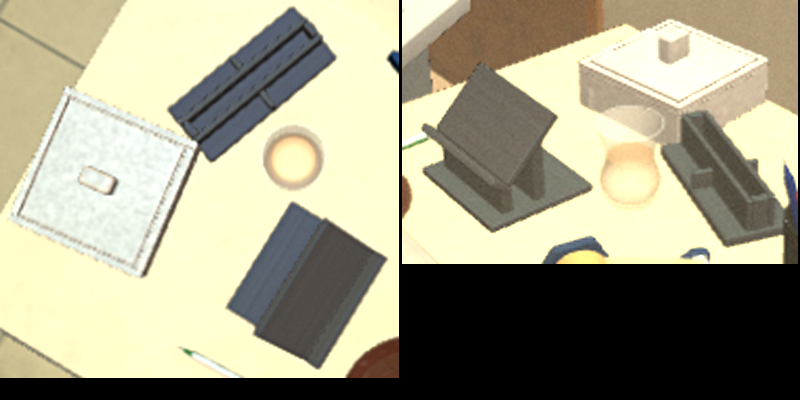

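```bash
cat >h.py <<'E'
import numpy as np,cv2
from scipy.optimize import minimize
from cell import camera_model
CM={n:camera_model(n) for n in("top","side")}
def proj(P,n):
    m=CM[n];T=np.array(m["T"]);c=(np.asarray(P,float)-T[:3,3])@T[:3,:3]
    s=np.c_[c[:,0],-c[:,1]]/-c[:,2:]; s=s*(1+m["k1"]*(s**2).sum(1,keepdims=True))
    K=np.array(m["camera_matrix"]); return s@K[:2,:2].T+K[:2,2]
def rz(a): c,s=np.cos(a),np.sin(a); return np.array([[c,-s,0],[s,c,0],[0,0,1]])
def boxp(x0,x1,y0,y1,z0,z1): return np.array([[x,y,z] for x in(x0,x1) for y in(y0,y1) for z in(z0,z1)])/1000
s2=.5**.5
def slope(u,y,n): return [(-42.4+(u-n)*s2)/1000,y/1000,(44.6+(u+n)*s2)/1000]
MOD={"stand":[boxp(-60,50,-62,62,0,8),np.array([slope(u,y,n) for u in(0,75) for y in(-62,62) for n in(-5,0)]),
   np.array([slope(u,y,n) for u in(-5,0) for y in(-62,62) for n in(-5,14)])],
 "rack":[boxp(-35,35,-82,82,0,11),boxp(-13,-8,-77,77,0,44),boxp(8,13,-77,77,0,44),boxp(-13,13,-77,-72,0,44),boxp(-13,13,72,77,0,44)],
 "box":[boxp(-70,70,-70,70,0,52)],
 "lid":[boxp(-60,60,-60,60,4,8),boxp(-9,9,-16,16,8,38)]}
def place(P,p): return P@rz(p[2]).T+[p[0],p[1],p[3] if len(p)>3 else 0]
def render(name,p,n,S=4):
    im=np.zeros((420*S,560*S),np.uint8)
    for P in MOD[name]:
        h=cv2.convexHull(proj(place(P,p),n).astype(np.float32))
        cv2.fillPoly(im,[np.round((h+.5)*S*16-8).astype(np.int32)],255,shift=4)
    return cv2.resize(im,(560,420),interpolation=cv2.INTER_AREA)/255.
E
python3 - <<'E'
from h import *
def fit(name,p0,masks,z=None,verb=1):
    ex=[] if z is None else [z]
    def cost(p): return sum(np.abs(render(name,list(p)+ex,n)-m).sum()/m.sum() for n,m in masks.items())
    r=minimize(cost,p0,method="Nelder-Mead",options=dict(initial_simplex=[p0]+[np.array(p0)+d for d in np.diag([.015,.015,.15])],xatol=2e-4,fatol=1e-4,maxiter=150))
    print(name,list(masks),np.round(r.x[:2],4),np.round(np.degrees(r.x[2]),1),round(r.fun,3)); return r.x
L=lambda n,q:np.load(f"pics/{n}_{q}.npy").astype(float)
def gnd(px,z,n="top"): # start guess by pixel
    return minimize(lambda q:((proj([[q[0],q[1],z]],n)[0]-px)**2).sum(),[.4,-.2],method="Nelder-Mead").x
bx={n:np.maximum(L(n,"box"),L(n,"lid")) for n in("top","side")}
for nm,px,z,yaws in(("stand",(286,283),.05,(56,)),("rack",(261,190),.02,(-40,)),("box",(190,236),.04,(-20,))):
    g=gnd(px,z); print(nm,g)
    mk=bx if nm=="box" else {n:L(n,nm) for n in("top","side")}
    for y in yaws:
        for m in(mk,{"top":mk["top"]},{"side":mk["side"]}):
            p=fit(nm,[g[0],g[1],np.radians(y)],m)
g=gnd((186,236),.06); fit("lid",[*g,np.radians(-20)],{n:L(n,"lid") for n in("top","side")},.045)
g=gnd((280,226),.04);print("glass",g);print("disp",gnd((357,200),.03),"pot",gnd((332,125),.07))
E
```

```text
stand [ 0.39054986 -0.2246662 ]
stand ['top', 'side'] [ 0.3884 -0.2204] 57.7 0.101
stand ['top'] [ 0.3881 -0.2203] 58.0 0.024
stand ['side'] [ 0.3873 -0.2187] 56.6 0.069
rack [ 0.58013407 -0.17474973]
rack ['top', 'side'] [ 0.5831 -0.1716] 39.8 0.154
rack ['top'] [ 0.5848 -0.1731] 39.9 0.04
rack ['side'] [ 0.5804 -0.1684] 39.3 0.076
box [ 0.48454732 -0.03194294]
box ['top', 'side'] [ 0.4834 -0.0296] -22.7 0.28
box ['top'] [ 0.4845 -0.029 ] -23.6 0.033
box ['side'] [ 0.4822 -0.0268] -21.9 0.235
lid ['top', 'side'] [ 0.4837 -0.0293] -23.1 0.081
glass [ 0.50424844 -0.21344335]
disp [ 0.55744022 -0.37172221] pot [ 0.70476333 -0.31868022]
```

```bash
python3 - <<'E'
from h import *
P={"stand":[.3884,-.2204,np.radians(57.7),0],"rack":[.5835,-.1715,np.radians(39.8),0],"lid":[.4837,-.0293,np.radians(-23.1),.045]}
out=[]
for n,(r0,r1,c0,c1) in(("top",(140,335,135,330)),("side",(150,270,150,330))):
    im=cv2.imread(f"pics/{n}0.png"); k=3 if n=="top" else 2.2
    k=2.0*1.02 if n=="top" else 2.2
    im=cv2.resize(im[r0:r1,c0:c1],None,fx=k,fy=k,interpolation=cv2.INTER_CUBIC); im=np.clip(im*1.5,0,255).astype(np.uint8)
    for nm,p in P.items():
        for M in MOD[nm]:
            q=(proj(place(M,p),n)-[c0-.5,r0-.5])*k
            for i in range(8):
                for b in(1,2,4):
                    if i<i^b: cv2.line(im,tuple(np.round(q[i]*16).astype(int)),tuple(np.round(q[i^b]*16).astype(int)),(0,0,255) if nm!="lid" else (0,160,0),1,cv2.LINE_AA,4)
    out.append(im)
c=np.zeros((420,800,3),np.uint8)
for im,x in zip(out,(0,402)): c[:im.shape[0],x:x+im.shape[1]]=im[:420,:800-x]
cv2.imwrite("pics/ov.png",c)
E
```

```text
(no output)
```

View pics/ov.png

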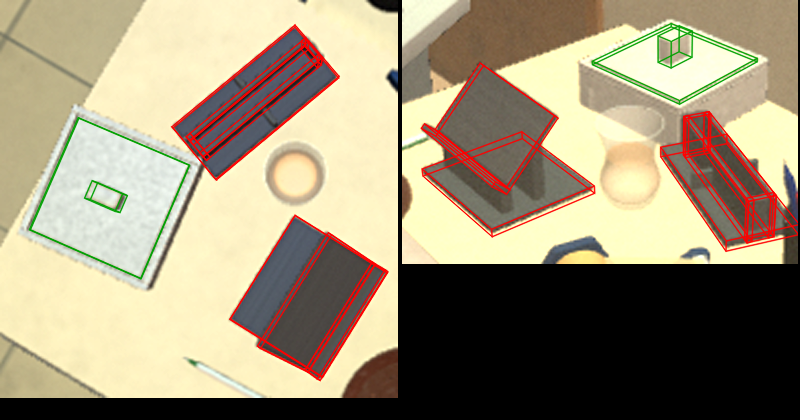

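>>> apply_moves([
  {"x":5,"y":6,"z":3,"yaw":8,"hand":1},
  {"x":8,"y":11,"z":3,"yaw":16,"hand":0},
  {"x":11,"y":17,"z":3,"yaw":24,"hand":0},
  {"x":14,"y":23,"z":3,"yaw":32,"hand":0},
  {"x":17,"y":28,"z":3,"yaw":40,"hand":0},
  {"x":20,"y":34,"z":2,"yaw":50,"hand":0},
  {"x":23,"y":40,"z":0,"yaw":50,"hand":0},
  {"x":26,"y":46,"z":-2,"yaw":50,"hand":0},
  {"x":28,"y":52,"z":-3,"yaw":50,"hand":0},
  {"x":30.3,"y":56.9,"z":-4,"yaw":50,"hand":0},
])

```text
clock: 2.05
position: [0.4712, -0.0582, 0.1677]
ee_rot: [2.622, 1.729, 0.001]
force: [1.7, -1.6, 0.7]
width: 0.499
gripper_force: 0.0
```

>>> apply_moves([
  {"x":0,"y":0,"z":0,"yaw":0},
  {"x":0,"y":0,"z":0,"yaw":0},
  {"x":0,"y":0,"z":0,"yaw":0},
])

```text
schema error: expected keys x, y, z, yaw, hand
```

```bash
cat >>h.py <<'E'
def st():
    from cell import observe
    o=observe(); a=o["ee_rot"]; y=np.degrees(2*np.arctan2(a[1],a[0]))-90
    print("t",o["clock"],"tcp",np.round(o["position"],4),"closeaxis",np.round(y%180,1),"F",np.round(o["force"],1),"w",round(o["width"]*92,1),"g",round(o["gripper_force"],1),"j7",np.round(o["joints"][6],2)); return o
E
python3 -c "
from h import *
from cell import *
st(); im=get_image('top'); cv2.imwrite('pics/t1.png',im); print(proj([[.4837,-.0293,.083]],'top'))
a=np.clip(cv2.resize(im[160:310,100:280],None,fx=3,fy=3,interpolation=2)*1.4,0,255);cv2.imwrite('pics/c1.png',a)"
```

```text
t 2.05 tcp [ 0.4712 -0.0582  0.1677] closeaxis 156.8 F [ 1.7 -1.6  0.7] w 45.9 g 0.0 j7 -0.55
[[185.02901769 235.36040787]][ WARN:0@0.458] global loadsave.cpp:1063 imwrite_ Unsupported depth image for selected encoder is fallbacked to CV_8U.
```

>>> apply_moves([
  {"x":0,"y":0,"z":0,"yaw":0,"hand":0},
  {"x":0,"y":0,"z":0,"yaw":0,"hand":0},
])

```text
clock: 2.35
position: [0.4703, -0.061, 0.1679]
ee_rot: [2.623, 1.728, -0.001]
force: [-1.4, -0.1, 0.2]
width: 0.498
gripper_force: 0.0
```

>>> apply_moves([
  {"x":1.35,"y":3.2,"z":-2,"yaw":0,"hand":0},
  {"x":1.35,"y":3.2,"z":-5.8,"yaw":0,"hand":0},
  {"x":1.35,"y":3.2,"z":-5.8,"yaw":0,"hand":0},
  {"x":1.35,"y":3.2,"z":-5.8,"yaw":0,"hand":0},
])

```text
clock: 2.85
position: [0.4844, -0.0291, 0.1109]
ee_rot: [2.624, 1.727, 0.0]
force: [-0.2, -0.1, 0.1]
width: 0.498
gripper_force: 0.0
```

```bash
python3 -c "
from h import *
from cell import *
o=st(); out=[]
for n,z,f in(('top',(170,300,120,260),2.8),('side',(110,220,220,340),3.2)):
    im=get_image(n); r0,r1,c0,c1=z
    a=np.clip(cv2.resize(im[r0:r1,c0:c1],None,fx=f,fy=f,interpolation=2)*1.4,0,255).astype(np.uint8)
    P=o['position']; g=proj([P,[P[0],P[1],.053],[.4837,-.0293,.083],[.4837,-.0293,.053]],n); print(g)
    for q,c in zip(g,((0,0,255),(0,0,255),(0,255,0),(0,255,0))): cv2.circle(a,tuple(((q-[c0-.5,r0-.5])*f).astype(int)),2,c,-1)
    out.append(a)
h=max(a.shape[0] for a in out); c=np.zeros((h,sum(a.shape[1] for a in out),3),np.uint8); x=0
for a in out: c[:a.shape[0],x:x+a.shape[1]]=a; x+=a.shape[1]
cv2.imwrite('pics/c2.png',c); print(c.shape)"
```

```text
t 2.85 tcp [ 0.4844 -0.0291  0.1109] closeaxis 156.7 F [-0.2 -0.1  0.1] w 45.8 g 0.0 j7 -0.67
[[182.39027568 234.24052949]
 [187.52779608 235.75688617]
 [185.02901769 235.36040787]
 [187.61811675 236.11451063]]
[[273.91219787 153.17127128]
 [273.75528021 176.47695424]
 [273.50633032 164.52892838]
 [273.42992876 176.46394255]]
(364, 776, 3)
```

View pics/c2.png

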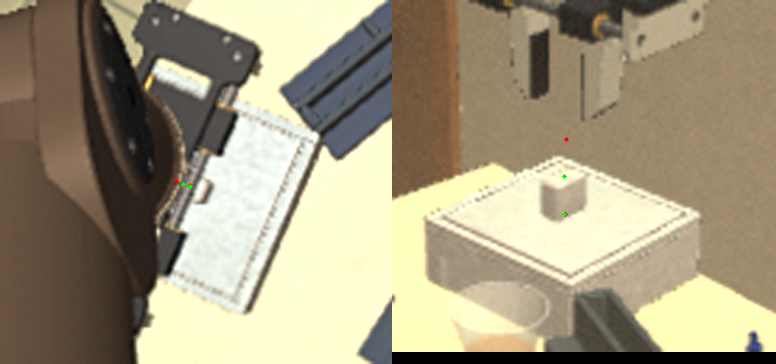

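>>> apply_moves([
  {"x":-0.05,"y":0,"z":-3,"yaw":0,"hand":0},
  {"x":-0.05,"y":0,"z":-5.2,"yaw":0,"hand":0},
  {"x":-0.05,"y":0,"z":-5.2,"yaw":0,"hand":0},
  {"x":-0.05,"y":0,"z":-5.2,"yaw":0,"hand":0},
], newtons=15)

```text
clock: 3.45
position: [0.4845, -0.0279, 0.0591]
ee_rot: [2.622, 1.729, 0.002]
force: [0.7, -1.1, 0.2]
width: 0.499
gripper_force: 0.0
```

```bash
python3 -c "
from h import *
from cell import *
o=st(); n='side';r0,r1,c0,c1=(110,220,200,360);f=4
im=get_image(n)
a=np.clip(cv2.resize(im[r0:r1,c0:c1],None,fx=f,fy=f,interpolation=2)*1.4,0,255).astype(np.uint8)
P=o['position']; g=proj([P,[P[0],P[1],P[2]+.019]],n)
for q in g: cv2.circle(a,tuple(((q-[c0-.5,r0-.5])*f).astype(int)),2,(0,0,255),-1)
cv2.imwrite('pics/c3.png',a)"
```

```text
t 3.45 tcp [ 0.4845 -0.0279  0.0591] closeaxis 156.8 F [ 0.7 -1.1  0.2] w 45.9 g 0.0 j7 -0.73
```

View pics/c3.png

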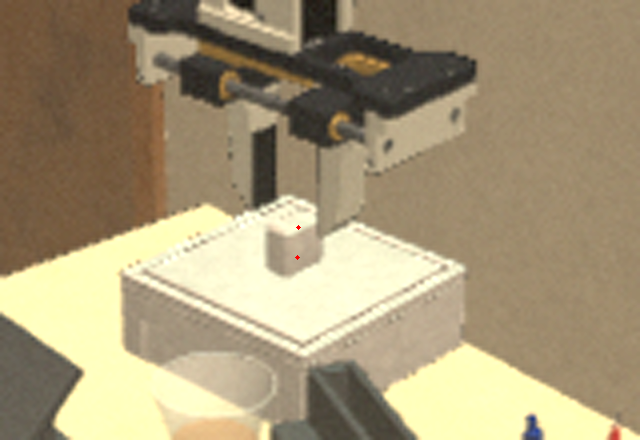

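>>> apply_moves([
  {"x":0,"y":-0.1,"z":-0.3,"yaw":0,"hand":0},
  {"x":0,"y":-0.1,"z":-0.5,"yaw":0,"hand":0},
  {"x":0,"y":-0.1,"z":-0.7,"yaw":0,"hand":0},
  {"x":0,"y":-0.1,"z":-0.7,"yaw":0,"hand":0},
])

```text
clock: 4.0
position: [0.4834, -0.0287, 0.0506]
ee_rot: [-2.622, -1.73, 0.001]
force: [0.5, 0.1, 0.4]
width: 0.501
gripper_force: 0.0
```

>>> apply_moves([
  {"x":0,"y":0,"z":0.9,"yaw":0,"hand":-0.45},
  {"x":0,"y":0,"z":0.9,"yaw":0,"hand":-0.45},
  {"x":0,"y":0,"z":0.9,"yaw":0,"hand":-0.45},
  {"x":0,"y":0,"z":0.4,"yaw":0,"hand":-0.45},
  {"x":0,"y":0,"z":0.2,"yaw":0,"hand":-0.45},
  {"x":0,"y":0,"z":0.0,"yaw":0,"hand":-0.45},
  {"x":0,"y":0,"z":-0.2,"yaw":0,"hand":-0.45},
  {"x":0,"y":0,"z":-0.2,"yaw":0,"hand":-0.45},
])

```text
clock: 5.0
position: [0.4835, -0.0288, 0.0486]
ee_rot: [-2.622, -1.73, 0.0]
force: [-0.1, -0.4, -0.5]
width: 0.272
gripper_force: 0.0
```

```bash
python3 -c "
from h import *
from cell import *
o=st(); n='side';r0,r1,c0,c1=(110,220,200,360);f=4
im=get_image(n)
a=np.clip(cv2.resize(im[r0:r1,c0:c1],None,fx=f,fy=f,interpolation=2)*1.4,0,255).astype(np.uint8)
cv2.imwrite('pics/c4.png',a)"
```

```text
t 5.0 tcp [ 0.4835 -0.0288  0.0486] closeaxis 156.8 F [-0.1 -0.4 -0.5] w 25.1 g 0.0 j7 -0.74
```

View pics/c4.png

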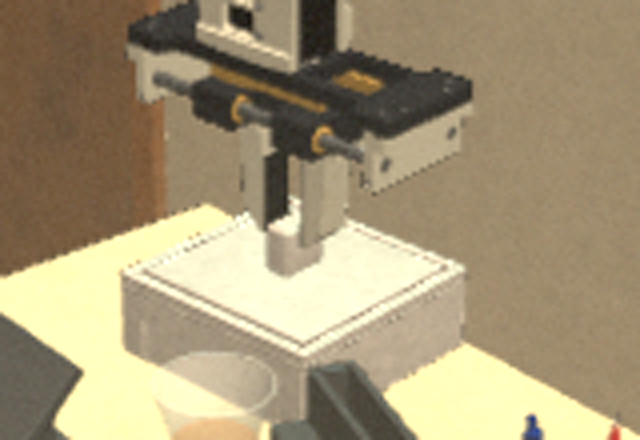

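>>> apply_moves([
  {"x":0,"y":0,"z":-0.2,"yaw":0,"hand":-0.45},
  {"x":0,"y":0,"z":-0.4,"yaw":0,"hand":-0.45},
  {"x":0,"y":0,"z":-0.6,"yaw":0,"hand":-0.45},
  {"x":0,"y":0,"z":-0.6,"yaw":0,"hand":-0.45},
])

```text
clock: 5.55
position: [0.4835, -0.0288, 0.0426]
ee_rot: [-2.622, -1.73, 0.0]
force: [0.3, 0.2, 0.1]
width: 0.278
gripper_force: 0.0
```

>>> apply_moves([
  {"x":0,"y":0,"z":-0.15,"yaw":0,"hand":-0.45},
  {"x":0,"y":0,"z":-0.3,"yaw":0,"hand":-0.45},
  {"x":0,"y":0,"z":-0.4,"yaw":0,"hand":-0.45},
  {"x":0,"y":0,"z":-0.4,"yaw":0,"hand":-0.45},
])

```text
clock: 6.05
position: [0.4835, -0.0288, 0.0387]
ee_rot: [-2.622, -1.73, 0.0]
force: [-0.7, -0.5, -0.1]
width: 0.28
gripper_force: 0.0
```

>>> apply_moves([
  {"x":0,"y":0,"z":-0.15,"yaw":0,"hand":-0.45},
  {"x":0,"y":0,"z":-0.3,"yaw":0,"hand":-0.45},
  {"x":0,"y":0,"z":-0.4,"yaw":0,"hand":-0.45},
  {"x":0,"y":0,"z":-0.4,"yaw":0,"hand":-0.45},
])

```text
clock: 6.55
position: [0.4836, -0.0288, 0.0347]
ee_rot: [-2.622, -1.73, 0.0]
force: [-0.7, -0.4, -1.0]
width: 0.279
gripper_force: 0.0
```

>>> apply_moves([
  {"x":0,"y":0,"z":-0.1,"yaw":0,"hand":-0.45},
  {"x":0,"y":0,"z":-0.2,"yaw":0,"hand":-0.45},
  {"x":0,"y":0,"z":-0.3,"yaw":0,"hand":-0.45},
  {"x":0,"y":0,"z":-0.3,"yaw":0,"hand":-0.45},
])

```text
clock: 7.05
position: [0.4836, -0.0288, 0.0317]
ee_rot: [-2.622, -1.73, 0.0]
force: [0.3, -0.4, -0.4]
width: 0.273
gripper_force: 0.0
```

>>> apply_moves([
  {"x":0,"y":0,"z":-0.1,"yaw":0,"hand":-0.45},
  {"x":0,"y":0,"z":-0.2,"yaw":0,"hand":-0.45},
  {"x":0,"y":0,"z":-0.2,"yaw":0,"hand":-0.45},
])

```text
clock: 7.42
position: [0.4835, -0.0288, 0.0297]
ee_rot: [-2.622, -1.73, 0.0]
force: [0.3, -0.4, -0.1]
width: 0.275
gripper_force: 0.0
```

```bash
python3 -c "
from h import *
from cell import *
o=st(); out=[]
for n,z,f in(('top',(170,300,120,260),2.4),('side',(120,220,220,340),3.8)):
    im=get_image(n); r0,r1,c0,c1=z
    cv2.imwrite(f'pics/{n}_low.png',im)
    a=np.clip(cv2.resize(im[r0:r1,c0:c1],None,fx=f,fy=f,interpolation=2)*1.4,0,255).astype(np.uint8)
    P=o['position']; g=proj([P],n)
    cv2.circle(a,tuple(((g[0]-[c0-.5,r0-.5])*f).astype(int)),2,(0,0,255),-1)
    out.append(a)
h=max(a.shape[0] for a in out); c=np.zeros((h,sum(a.shape[1] for a in out),3),np.uint8); x=0
for a in out: c[:a.shape[0],x:x+a.shape[1]]=a; x+=a.shape[1]
cv2.imwrite('pics/c5.png',c); print(c.shape)"
```

```text
t 7.425 tcp [ 0.4835 -0.0288  0.0297] closeaxis 156.8 F [ 0.3 -0.4 -0.1] w 25.3 g 0.0 j7 -0.76
(380, 792, 3)
```

View pics/c5.png

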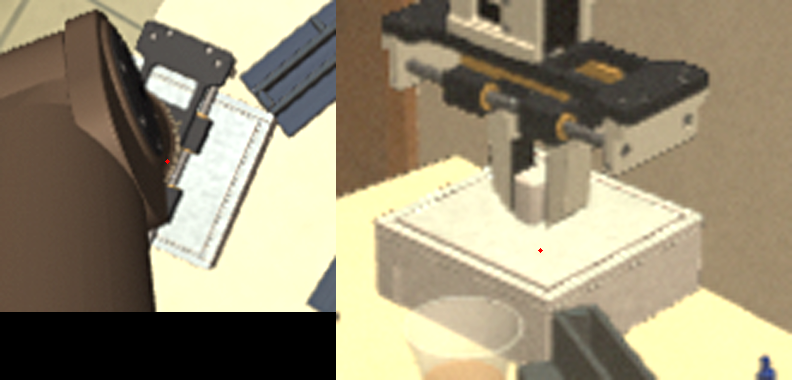

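>>> apply_moves([
  {"x":0,"y":0,"z":-0.1,"yaw":0,"hand":-0.45},
  {"x":0,"y":0,"z":-0.2,"yaw":0,"hand":-0.45},
  {"x":0,"y":0,"z":-0.2,"yaw":0,"hand":-0.45},
])

```text
clock: 7.9
position: [0.4836, -0.0288, 0.0279]
ee_rot: [2.622, 1.73, -0.0]
force: [-1.6, 0.1, 4.8]
width: 0.277
gripper_force: 1.9
```

>>> apply_moves([
  {"x":0,"y":0,"z":0.4,"yaw":0,"hand":-0.45},
  {"x":0,"y":0,"z":0.4,"yaw":0,"hand":-1},
  {"x":0,"y":0,"z":0.4,"yaw":0,"hand":-1},
  {"x":0,"y":0,"z":0.4,"yaw":0,"hand":-1},
  {"x":0,"y":0,"z":0.4,"yaw":0,"hand":-1},
], newtons=15)

```text
clock: 8.52
position: [0.4838, -0.0288, 0.032]
ee_rot: [2.622, 1.73, 0.0]
force: [-1.7, 0.3, 3.7]
width: 0.194
gripper_force: 15.0
```

>>> apply_moves([
  {"x":0,"y":0,"z":1,"yaw":0,"hand":-1},
  {"x":0,"y":0,"z":3,"yaw":0,"hand":-1},
  {"x":0,"y":0,"z":6,"yaw":0,"hand":-1},
  {"x":0,"y":0,"z":10,"yaw":0,"hand":-1},
  {"x":0,"y":0,"z":12,"yaw":0,"hand":-1},
  {"x":0,"y":0,"z":12,"yaw":0,"hand":-1},
])

```text
clock: 9.28
position: [0.4845, -0.0288, 0.1533]
ee_rot: [2.621, 1.729, 0.004]
force: [-0.8, 0.6, -1.9]
width: 0.196
gripper_force: 15.0
```

>>> apply_moves([
  {"x":-2,"y":-4,"z":0,"yaw":-2,"hand":-1},
  {"x":-4.5,"y":-9,"z":0,"yaw":-4,"hand":-1},
  {"x":-7,"y":-14,"z":0,"yaw":-6,"hand":-1},
  {"x":-9,"y":-18,"z":0,"yaw":-8,"hand":-1},
  {"x":-10.4,"y":-20.5,"z":-1,"yaw":-9,"hand":-1},
  {"x":-10.4,"y":-20.5,"z":-3,"yaw":-9,"hand":-1},
  {"x":-10.4,"y":-20.5,"z":-4.5,"yaw":-9,"hand":-1},
  {"x":-10.4,"y":-20.5,"z":-5.5,"yaw":-9,"hand":-1},
  {"x":-10.4,"y":-20.5,"z":-5.5,"yaw":-9,"hand":-1},
  {"x":-10.4,"y":-20.5,"z":-5.5,"yaw":-9,"hand":-1},
])

```text
clock: 10.52
position: [0.3799, -0.2338, 0.097]
ee_rot: [2.75, 1.519, 0.0]
force: [0.2, -0.2, -2.9]
width: 0.198
gripper_force: 15.0
```

```bash
python3 -c "
from h import *
from cell import *
o=st()
for n in('top','side'):
    im=get_image(n); cv2.imwrite(f'pics/{n}_a.png',im)
    r=silhouettes('lid',n); print(n,[(round(d['p'],2),d['rect']) for d in r])
    if r:
        np.save(f'pics/{n}_lidA.npy',r[0]['mask'])
    p=[*o['position'][:2],np.radians(57.7+90),o['position'][2]+.0247-.0117]
    R=render('lid',p,n); ys,xs=np.where(R>.5); print('exp',xs.min(),ys.min(),xs.max(),ys.max())
"
```

```text
t 10.525 tcp [ 0.3799 -0.2338  0.097 ] closeaxis 147.8 F [ 0.2 -0.2 -2.9] w 18.2 g 15.0 j7 -0.28
top [(0.9, [249.0, 246.5, 320.2, 304.8])]
exp 248 246 336 334
side [(0.57, [149.9, 171.1, 232.1, 210.5])]
exp 146 165 232 208
```

>>> apply_moves([
  {"x":0,"y":0,"z":-0.6,"yaw":0,"hand":-1},
  {"x":0,"y":0,"z":-0.9,"yaw":0,"hand":-1},
  {"x":0,"y":0,"z":-1.2,"yaw":0,"hand":-1},
  {"x":0,"y":0,"z":-1.5,"yaw":0,"hand":-1},
  {"x":0,"y":0,"z":-1.5,"yaw":0,"hand":-1},
], newtons=8)

```text
clock: 11.35
position: [0.3796, -0.2339, 0.0817]
ee_rot: [2.75, 1.519, 0.0]
force: [0.3, -0.5, -1.4]
width: 0.194
gripper_force: 8.0
```

>>> apply_moves([
  {"x":0,"y":0,"z":-0.2,"yaw":0,"hand":-1},
  {"x":0,"y":0,"z":-0.4,"yaw":0,"hand":-1},
  {"x":0,"y":0,"z":-0.6,"yaw":0,"hand":-1},
  {"x":0,"y":0,"z":-0.8,"yaw":0,"hand":-1},
  {"x":0,"y":0,"z":-0.8,"yaw":0,"hand":-1},
])

```text
clock: 11.98
position: [0.3796, -0.2343, 0.0738]
ee_rot: [2.75, 1.518, -0.0]
force: [-3.0, -4.3, 3.8]
width: 0.189
gripper_force: 11.8
```

```bash
python3 -c "
from h import *
from cell import *
o=st(); out=[]
for n,z,f in(('top',(210,340,220,350),2.4),('side',(120,260,130,270),3.4)):
    im=get_image(n); r0,r1,c0,c1=z
    cv2.imwrite(f'pics/{n}_b.png',im)
    a=np.clip(cv2.resize(im[r0:r1,c0:c1],None,fx=f,fy=f,interpolation=2)*1.4,0,255).astype(np.uint8)
    out.append(a)
h=max(a.shape[0] for a in out); c=np.zeros((h,sum(a.shape[1] for a in out),3),np.uint8); x=0
for a in out: c[:a.shape[0],x:x+a.shape[1]]=a; x+=a.shape[1]
cv2.imwrite('pics/c6.png',c); print(c.shape)"
```

```text
t 11.975 tcp [ 0.3796 -0.2343  0.0738] closeaxis 147.8 F [-3.  -4.3  3.8] w 17.4 g 11.8 j7 -0.31
(476, 788, 3)
```

View pics/c6.png

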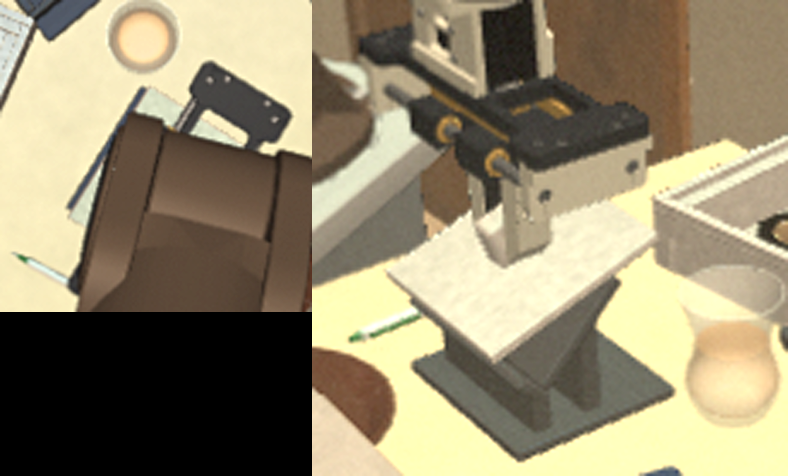

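>>> apply_moves([
  {"x":0,"y":0,"z":-0.15,"yaw":0,"hand":-1},
  {"x":0,"y":0,"z":-0.3,"yaw":0,"hand":-1},
  {"x":0,"y":0,"z":-0.3,"yaw":0,"hand":-1},
], newtons=5)

```text
clock: 12.45
position: [0.3797, -0.234, 0.0707]
ee_rot: [2.75, 1.519, 0.0]
force: [-1.4, -5.4, 1.9]
width: 0.192
gripper_force: 8.4
```

```bash
cat >>h.py <<'E'
ST=[.3884,-.2204,np.radians(57.7)]
def lidpts(c,th,az):  # c underside centre, pitch th about level axis, az uphill azimuth
    u=np.array([np.cos(th)*np.cos(az),np.cos(th)*np.sin(az),np.sin(th)]);y=np.array([-np.sin(az),np.cos(az),0]);n=np.cross(u,y)
    f=lambda B:np.array(c)+B@np.array([u,y,n])
    return [f(boxp(-60,60,-60,60,0,8)),f(boxp(-16,16,-9,9,8,38))]
def fitlid(p0,masks,steps=(.01,.01,.01,.2,.1),holes=None):
    def ren(p,n,S=4):
        im=np.zeros((420*S,560*S),np.uint8)
        for P in lidpts(p[:3],p[3],p[4]): cv2.fillPoly(im,[np.round((cv2.convexHull(proj(P,n).astype(np.float32))+.5)*S*16-8).astype(np.int32)],255,shift=4)
        return cv2.resize(im,(560,420),interpolation=cv2.INTER_AREA)/255.
    cost=lambda p:sum(np.abs(ren(p,n)-m).sum()/m.sum() for n,m in masks.items())
    p0=np.array(p0,float)
    r=minimize(cost,p0,method="Nelder-Mead",options=dict(initial_simplex=[p0]+[p0+d for d in np.diag(steps)],xatol=3e-4,fatol=1e-4,maxiter=300))
    return r.x,r.fun
E
python3 -c "
from h import *
from cell import *
st(); get_image('side'); r=silhouettes('lid','side'); m=cv2.morphologyEx(r[0]['mask'].astype(np.uint8),cv2.MORPH_CLOSE,np.ones((7,7)))
print(r[0]['p'],fitlid([.389,-.219,.09,np.radians(40),ST[2]],{'side':m.astype(float)}))"
```

```text
t 12.45 tcp [ 0.3797 -0.234   0.0707] closeaxis 147.8 F [-1.4 -5.4  1.9] w 17.6 g 8.4 j7 -0.31
0.63 (array([ 0.3768405 , -0.21726496,  0.07762808,  0.44731342,  1.00759525]), np.float64(0.31696187034733325))
```

>>> apply_moves([
  {"x":0,"y":0,"z":-0.15,"yaw":0,"hand":-1},
  {"x":0,"y":0,"z":-0.15,"yaw":0,"hand":-0.45},
  {"x":0,"y":0,"z":-0.15,"yaw":0,"hand":-0.45},
  {"x":0,"y":0,"z":-0.15,"yaw":0,"hand":-0.45},
  {"x":0,"y":0,"z":0.5,"yaw":0,"hand":-0.45},
  {"x":0,"y":0,"z":3,"yaw":0,"hand":-0.45},
  {"x":0,"y":0,"z":7,"yaw":0,"hand":-0.45},
  {"x":0,"y":0,"z":10,"yaw":0,"hand":0},
  {"x":0,"y":0,"z":13,"yaw":0,"hand":1},
  {"x":0,"y":0,"z":13,"yaw":0,"hand":1},
])

```text
clock: 13.8
position: [0.381, -0.2339, 0.203]
ee_rot: [2.747, 1.518, 0.004]
force: [0.5, 0.1, 0.3]
width: 0.548
gripper_force: 0.0
```

```bash
python3 -c "
from h import *
from cell import *
st(); im=get_image('side'); cv2.imwrite('pics/side_c.png',im); r=silhouettes('lid','side'); m=r[0]['mask'].astype(float)
print(r[0]['p'],r[0]['rect'],m.sum());
for p0 in ([.389,-.219,.087,np.radians(45),ST[2]],[.389,-.219,.087,np.radians(25),ST[2]]): print(fitlid(p0,{'side':m}))
u=np.array([np.cos(ST[2]),np.sin(ST[2])]);print('expect',proj(np.vstack(lidpts([*ST[:2],.087],np.pi/4,ST[2])),'side').min(0),proj(np.vstack(lidpts([*ST[:2],.087],np.pi/4,ST[2])),'side').max(0))"
```

```text
t 13.8 tcp [ 0.381  -0.2339  0.203 ] closeaxis 147.9 F [0.5 0.1 0.3] w 50.4 g 0.0 j7 -0.21
0.65 [129.0, 197.5, 199.4, 259.6] 2203.0
(array([ 0.26486202, -0.1591939 , -0.05132805,  1.80844888,  2.48769259]), np.float64(0.3345028615168264))
(array([ 0.17985804, -0.03465557, -0.15013775,  1.23282114,  2.90118306]), np.float64(0.29610424287735976))
expect [162.03387514 158.48078777] [231.07151234 234.0865334 ]
```

```bash
python3 -c "
from h import *
from cell import *
out=[]
for n,z,f in(('top',(200,340,220,360),2.6),('side',(130,280,100,250),2.9)):
    im=get_image(n); r0,r1,c0,c1=z
    cv2.imwrite(f'pics/{n}_d.png',im)
    a=np.clip(cv2.resize(im[r0:r1,c0:c1],None,fx=f,fy=f,interpolation=2)*1.4,0,255).astype(np.uint8)
    out.append(a)
h=max(a.shape[0] for a in out); c=np.zeros((h,sum(a.shape[1] for a in out),3),np.uint8); x=0
for a in out: c[:a.shape[0],x:x+a.shape[1]]=a; x+=a.shape[1]
cv2.imwrite('pics/c7.png',c); print(c.shape)"
```

```text
(435, 799, 3)
```

View pics/c7.png

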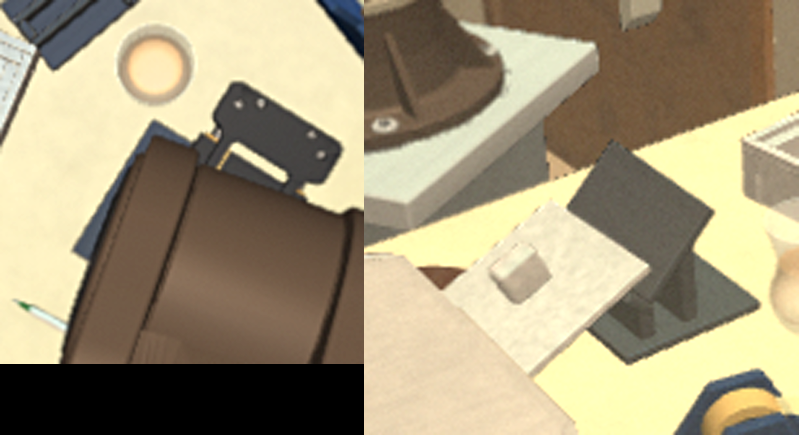

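>>> apply_moves([
  {"x":3,"y":5,"z":2,"yaw":0,"hand":0},
  {"x":6,"y":11,"z":3,"yaw":0,"hand":0},
  {"x":9,"y":17,"z":3,"yaw":0,"hand":0},
  {"x":12,"y":23,"z":3,"yaw":0,"hand":0},
  {"x":12,"y":23,"z":3,"yaw":0,"hand":0},
])

```text
clock: 14.62
position: [0.5002, 0.001, 0.2299]
ee_rot: [-2.743, -1.526, -0.0]
force: [-1.3, -0.6, -0.8]
width: 0.504
gripper_force: 0.0
```

```bash
cat > fl.py <<'E'
from h import *
from cell import *
st(); M={}
for n in('top','side'):
    im=get_image(n); cv2.imwrite(f'pics/{n}_e.png',im)
    r=silhouettes('lid',n); print(n,[(round(d['p'],2),d['rect'],d['mask'].sum()) for d in r]); 
    if r: M[n]=r[0]['mask'].astype(np.float32); np.save(f'pics/{n}_lidE.npy',M[n])
for n in M:
    c=max(cv2.findContours(M[n].astype(np.uint8),0,2)[0],key=cv2.contourArea)
    print(n,cv2.approxPolyDP(c,2.5,True)[:,0].tolist())
E
python3 fl.py
```

```text
t 14.625 tcp [0.5002 0.001  0.2299] closeaxis 148.2 F [-1.3 -0.6 -0.8] w 46.4 g 0.0 j7 -0.81
top [(0.84, [282.2, 269.9, 358.9, 346.8], np.int64(3199))]
side [(0.63, [129.1, 200.2, 198.1, 259.9], np.int64(2227))]
top [[313, 270], [286, 322], [331, 344], [359, 294]]
side [[165, 199], [127, 230], [157, 258], [197, 224], [196, 220]]
```

```bash
cat > f2.py <<'E'
from h import *
import sys
M={n:np.load(f'pics/{n}_lidE.npy') for n in('top','side')}
yy,xx=np.mgrid[:420,:560]
W={'top':np.ones((420,560)),'side':((yy-230)-(xx-127)*28/30.<-2).astype(float)}
def ren(p,n,S=4):
    im=np.zeros((420*S,560*S),np.uint8)
    for P in lidpts(p[:3],p[3],p[4]): cv2.fillPoly(im,[np.round((cv2.convexHull(proj(P,n).astype(np.float32))+.5)*S*16-8).astype(np.int32)],255,shift=4)
    return cv2.resize(im,(560,420),interpolation=cv2.INTER_AREA)/255.
for ns in(('top','side'),('top',)):
  for th in(20,35):
    p0=np.array([.355,-.29,.035,np.radians(th),ST[2]])
    cost=lambda p:sum((W[n]*np.abs(ren(p,n)-M[n])).sum()/M[n].sum() for n in ns)
    r=minimize(cost,p0,method="Nelder-Mead",options=dict(initial_simplex=[p0]+[p0+d for d in np.diag((.01,.01,.015,.15,.1))],xatol=3e-4,fatol=1e-4,maxiter=400))
    p=r.x;P=lidpts(p[:3],p[3],p[4])[0]
    d=p[:2]-ST[:2];c,s=np.cos(ST[2]),np.sin(ST[2])
    print(ns,np.round(p[:3],4),np.round(np.degrees(p[3:]),1),round(r.fun,3),'standframe',np.round([d@[c,s],d@[-s,c]],4),'z',np.round([P[:,2].min(),P[:,2].max()],3))
E
python3 f2.py
```

```text
('top', 'side') [ 0.3414 -0.2963  0.0378] [27.4 60.5] 0.1 standframe [-0.0893 -0.0008] z [0.01  0.073]
('top', 'side') [ 0.3407 -0.2972  0.0377] [25.6 59.8] 0.084 standframe [-0.0904 -0.0007] z [0.012 0.071]
('top',) [ 0.3423 -0.296   0.0528] [26.7 60.2] 0.038 standframe [-0.0885 -0.0015] z [0.026 0.087]
('top',) [ 0.3427 -0.2955  0.0584] [27.7 60.4] 0.042 standframe [-0.0878 -0.0015] z [0.031 0.093]
```

>>> apply_moves([
  {"x":-3,"y":-5,"z":0,"yaw":0,"hand":0},
  {"x":-6,"y":-10,"z":0,"yaw":2,"hand":0},
  {"x":-9,"y":-16,"z":0,"yaw":2,"hand":0},
  {"x":-12,"y":-22,"z":0,"yaw":2,"hand":0},
  {"x":-15,"y":-28,"z":-2,"yaw":2,"hand":0},
  {"x":-16.6,"y":-30.9,"z":-6,"yaw":2,"hand":0},
  {"x":-16.6,"y":-30.9,"z":-11,"yaw":2,"hand":0},
  {"x":-16.6,"y":-30.9,"z":-15,"yaw":2,"hand":0},
  {"x":-16.6,"y":-30.9,"z":-16,"yaw":2,"hand":0},
  {"x":-16.6,"y":-30.9,"z":-16,"yaw":2,"hand":0},
])

```text
clock: 16.08
position: [0.3329, -0.3134, 0.0712]
ee_rot: [-2.724, -1.565, 0.001]
force: [0.5, -0.3, 0.9]
width: 0.504
gripper_force: 0.0
```

```bash
python3 -c "
from h import *
from cell import *
st(); get_image('side'); r=silhouettes('lid','side'); print([(d['p'],d['rect']) for d in r])"
```

```text
t 16.075 tcp [ 0.3329 -0.3134  0.0712] closeaxis 149.8 F [ 0.5 -0.3  0.9] w 46.4 g 0.0 j7 -0.04
[(0.56, [129.6, 197.3, 197.9, 262.2])]
```

>>> apply_moves([
  {"x":0.1,"y":0.4,"z":-1.5,"yaw":0,"hand":0},
  {"x":0.1,"y":0.4,"z":-3,"yaw":0,"hand":0},
  {"x":0.1,"y":0.4,"z":-4,"yaw":0,"hand":0},
  {"x":0.1,"y":0.4,"z":-4.6,"yaw":0,"hand":-0.4},
  {"x":0.1,"y":0.4,"z":-4.6,"yaw":0,"hand":-0.4},
])

```text
clock: 16.8
position: [0.3347, -0.3089, 0.0249]
ee_rot: [2.723, 1.567, -0.0]
force: [-1.2, 0.1, -0.0]
width: 0.332
gripper_force: 0.0
```

Close gently, then lift.

>>> apply_moves([
  {"x":0,"y":0,"z":0,"yaw":0,"hand":-1},
  {"x":0,"y":0,"z":0,"yaw":0,"hand":-1},
  {"x":0,"y":0,"z":0,"yaw":0,"hand":-1},
  {"x":0,"y":0,"z":0,"yaw":0,"hand":-1},
], newtons=20)

```text
clock: 17.3
position: [0.3346, -0.3089, 0.025]
ee_rot: [2.723, 1.566, -0.0]
force: [-2.2, 0.2, 4.0]
width: 0.197
gripper_force: 20.0
```

>>> apply_moves([
  {"x":0,"y":0,"z":1,"yaw":0,"hand":-1},
  {"x":0,"y":0,"z":3,"yaw":0,"hand":-1},
  {"x":0,"y":0,"z":6,"yaw":0,"hand":-1},
  {"x":0,"y":0,"z":10,"yaw":0,"hand":-1},
  {"x":0,"y":0,"z":12,"yaw":0,"hand":-1},
  {"x":0,"y":0,"z":12,"yaw":0,"hand":-1},
  {"x":0,"y":0,"z":12,"yaw":0,"hand":-1},
])

```text
clock: 18.18
position: [0.3341, -0.3084, 0.1441]
ee_rot: [-2.722, -1.566, 0.001]
force: [-0.4, 0.0, -3.0]
width: 0.196
gripper_force: 20.0
```

```bash
cat > f3.py <<'E'
# pose of held/standing lid from side (and maybe top) masks; rigid contour fit, gripper blocks closed by hull
from h import *
from cell import *
import sys
def measure(p0,cams=('side',),steps=(.01,.01,.01,.2,.06),fixaz=True):
    hull={}
    for n in cams:
        get_image(n); r=silhouettes('lid',n)
        if not r: print('none',n); continue
        m=r[0]['mask'].astype(np.uint8); print(n,round(r[0]['p'],2),r[0]['rect'],m.sum())
        c=np.vstack([q for q in cv2.findContours(m,0,2)[0] if cv2.contourArea(q)>30]); k=np.zeros_like(m); cv2.fillConvexPoly(k,cv2.convexHull(c),1); hull[n]=k.astype(float)
    def ren(p,n,S=4):
        im=np.zeros((420*S,560*S),np.uint8)
        cv2.fillPoly(im,[np.round((cv2.convexHull(proj(lidpts(p[:3],p[3],p[4])[0],n).astype(np.float32))+.5)*S*16-8).astype(np.int32)],255,shift=4)
        return cv2.resize(im,(560,420),interpolation=cv2.INTER_AREA)/255.
    return hull,ren
def fit(p0,free,hull,ren,steps=(.01,.01,.01,.2,.06)):
    p0=np.array(p0,float);free=list(free)
    def full(q): p=p0.copy();p[free]=q;return p
    cost=lambda q:sum(np.abs(ren(full(q),n)-m).sum()/m.sum() for n,m in hull.items())
    q0=p0[free];r=minimize(cost,q0,method="Nelder-Mead",options=dict(initial_simplex=[q0]+[q0+d for d in np.diag(np.array(steps)[free])],xatol=3e-4,fatol=1e-4,maxiter=300))
    p=full(r.x);print(np.round(p[:3],4),np.round(np.degrees(p[3:]),1),round(r.fun,3));return p
E
python3 -c "
from f3 import *
o=st();P=o['position']+[0,0,.0437]; h,r=measure(None); az=np.radians(60)
for th in(5,26,40):
    t=np.radians(th);c=P+.030*np.array([np.sin(t)*np.cos(az),np.sin(t)*np.sin(az),-np.cos(t)])
    fit([*c,t,az],(2,3),h,r);fit([*c,t,az],(0,1,2,3),h,r)"
```

```text
t 18.175 tcp [ 0.3341 -0.3084  0.1441] closeaxis 149.8 F [-0.4  0.  -3. ] w 18.1 g 20.0 j7 -0.0
side 0.59 [112.7, 156.3, 193.6, 207.5] 2257
[ 0.3354 -0.3062  0.1533] [19.1 60. ] 0.283
[ 0.3419 -0.2971  0.1569] [19.6 60. ] 0.159
[ 0.3407 -0.297   0.1559] [19.2 60. ] 0.159
[ 0.3379 -0.2911  0.1529] [20.5 60. ] 0.151
[ 0.3437 -0.2917  0.154 ] [15.6 60. ] 0.197
[ 0.3406 -0.296   0.1555] [19.7 60. ] 0.157
```

>>> apply_moves([
  {"x":2,"y":3,"z":0,"yaw":-2,"hand":-1},
  {"x":4,"y":6,"z":0,"yaw":-2,"hand":-1},
  {"x":5.2,"y":8.5,"z":0,"yaw":-2,"hand":-1},
  {"x":5.2,"y":8.5,"z":-2,"yaw":-2,"hand":-1},
  {"x":5.2,"y":8.5,"z":-4,"yaw":-2,"hand":-1},
  {"x":5.2,"y":8.5,"z":-5,"yaw":-2,"hand":-1},
  {"x":5.2,"y":8.5,"z":-5,"yaw":-2,"hand":-1},
  {"x":5.2,"y":8.5,"z":-5,"yaw":-2,"hand":-1},
])

```text
clock: 19.27
position: [0.3869, -0.2239, 0.0952]
ee_rot: [2.75, 1.519, 0.001]
force: [0.2, 0.2, -1.9]
width: 0.194
gripper_force: 20.0
```

```bash
python3 -c "
from f3 import *
o=st();P=o['position']+[0,0,.0437]; h,r=measure(None); az=np.radians(57.8)
t=np.radians(20);c=P+.0315*np.array([np.sin(t)*np.cos(az),np.sin(t)*np.sin(az),-np.cos(t)])
fit([*c,t,az],(2,3),h,r);fit([*c,t,az],(0,1,2,3),h,r)
d=P[:2]-ST[:2];print(d@[np.cos(ST[2]),np.sin(ST[2])],d@[-np.sin(ST[2]),np.cos(ST[2])])"
```

```text
t 19.275 tcp [ 0.3869 -0.2239  0.0952] closeaxis 147.8 F [ 0.2  0.2 -1.9] w 17.9 g 20.0 j7 -0.31
side 0.78 [161.2, 165.5, 241.0, 217.5] 1886
[ 0.3927 -0.2148  0.1077] [19.8 57.8] 0.211
[ 0.3945 -0.2102  0.1064] [20.7 57.8] 0.182
-0.0037615751170229686 -0.0006397998443540126
```

>>> apply_moves([
  {"x":0,"y":0,"z":-0.7,"yaw":0,"hand":-1},
  {"x":0,"y":0,"z":-1.3,"yaw":0,"hand":-1},
  {"x":-0.1,"y":-0.2,"z":-1.5,"yaw":0,"hand":-1},
  {"x":-0.25,"y":-0.4,"z":-1.65,"yaw":0,"hand":-1},
  {"x":-0.37,"y":-0.6,"z":-1.8,"yaw":0,"hand":-1},
  {"x":-0.5,"y":-0.8,"z":-2.05,"yaw":0,"hand":-1},
  {"x":-0.6,"y":-1.0,"z":-2.3,"yaw":0,"hand":-1},
  {"x":-0.6,"y":-1.0,"z":-2.3,"yaw":0,"hand":-1},
], newtons=6)

```text
clock: 20.38
position: [0.3803, -0.2341, 0.0715]
ee_rot: [-2.75, -1.518, 0.001]
force: [-0.3, -1.5, 0.1]
width: 0.198
gripper_force: 6.0
```

```bash
python3 -c "
from f3 import *
o=st();P=o['position']+[0,0,.0437]; h,r=measure(None); az=np.radians(57.8)
cv2.imwrite('pics/side_f.png',get_image('side'))
for th in (25,38):
  t=np.radians(th);c=P+.0315*np.array([np.sin(t)*np.cos(az),np.sin(t)*np.sin(az),-np.cos(t)])
  fit([*c,t,az],(2,3),h,r);p=fit([*c,t,az],(0,1,2,3),h,r)"
```

```text
t 20.375 tcp [ 0.3803 -0.2341  0.0715] closeaxis 147.8 F [-0.3 -1.5  0.1] w 18.2 g 6.0 j7 -0.31
side 0.8 [163.4, 176.4, 235.8, 232.1] 1760
[ 0.3874 -0.2228  0.0878] [36.7 57.8] 0.316
[ 0.3844 -0.2096  0.083 ] [33.7 57.8] 0.274
[ 0.3906 -0.2177  0.0856] [26.9 57.8] 0.288
[ 0.3741 -0.1917  0.0696] [33.2 57.8] 0.252
```

```bash
cat > ex.py <<'E'
from h import *
def cand(th,e,az=ST[2]):
    t=np.radians(th);u=np.array([np.cos(t),np.sin(t)]);C=np.array([.0106,.0976])-e/1000*u
    c=[ST[0]+C[0]*np.cos(ST[2]),ST[1]+C[0]*np.sin(ST[2]),C[1]]
    q=proj(lidpts(c,t,az)[0],'side'); return np.round(np.r_[q.min(0),q.max(0)]).astype(int).tolist()
if __name__=="__main__":
    for th in(26,30,34,40,45):
        for e in(5,9,15): print(th,e,cand(th,e))
E
python3 ex.py; python3 -c "
import numpy as np,cv2
im=cv2.imread('pics/side_f.png').astype(int)
g=im[:,:,::-1].sum(2)//3
for r in range(160,240,5): print(r,' '.join(f'{v:3d}' for v in g[r,155:245:3]))"
```

```text
26 5 [159, 159, 239, 224]
26 9 [158, 160, 237, 226]
26 15 [155, 162, 235, 228]
30 5 [160, 158, 238, 226]
30 9 [159, 159, 236, 227]
30 15 [157, 161, 234, 229]
34 5 [161, 157, 237, 227]
34 9 [160, 158, 236, 228]
34 15 [158, 160, 234, 231]
40 5 [163, 155, 235, 229]
40 9 [162, 157, 234, 230]
40 15 [160, 159, 232, 233]
45 5 [165, 154, 234, 230]
45 9 [164, 156, 233, 231]
45 15 [162, 158, 231, 234]
160 163 159  64  38  65  50  42  42  43  44  68  36  41  46  47  42  47  47  46  47  47  40  38  34  39  70  65  67  78  92
165 154 104 102  98  78  62  35  31  36  38  90  41  33  43  45  44  40  38  36  39  62 116 121 119 122  62  66  79 135 176
170 102  99  89  66  68  65  65  36  31  84  51  80  67  53  40  61 117 123 120 122 120 119 120  59 117 175 175 176 173 174
175  96  76  75  65  63  68  64  57  96  36  46  96  63 102 120 120 122 122 121 122 124 121 121 113 128 176 174 166 158 118
180  77  79  76  63  60  65  67  65  98  39  39  97 110 112  94 128 122 121 121 123 141 159 160 161 163 160 104 165 167 127
185  80  78  77 125 125  63  63  91  96  54 153  99 115 115 119 120 162 159 156 163 1
[... 578 characters left out ...]
 164 165 165 161 163 162 167 167 129  69  64 178 180 176 175 175 177 177 155 177
215  70 130 173 175  72  71  67 115 165 168 163 167 162 160 162 166 166  92  73  56 178 176 177 177 176 174 174 174 173 149
220 176 177 177 176 172  54  62  71  64 105 162 163 164 162 167 125  69  75  49  58  77 117 180 175 174 174 173 174 177 148
225 175 175 120  73  75  53  54  54  62  72  69  92 169 165 119  67  65  47  57  58  76  77  75  80 179 177 175 176 175 114
230 176 177 106  73  78  76  73  47  54  56  58  73  69  66  71  65  53  53  55  59  76  75  76  77  77  77 171 176 163 137
235 176 175 176 174  80  74  75  76  74  52  51  52  51  57  64  76  55  54  55  60  75  75  76  78  77  78  73 108 178 137
```

>>> apply_moves([
  {"x":-0.1,"y":-0.1,"z":-0.2,"yaw":0,"hand":-1},
  {"x":-0.2,"y":-0.3,"z":-0.4,"yaw":0,"hand":-1},
  {"x":-0.2,"y":-0.3,"z":-0.4,"yaw":0,"hand":-1},
], newtons=4)

```text
clock: 20.9
position: [0.3786, -0.2367, 0.0677]
ee_rot: [-2.75, -1.519, -0.0]
force: [0.1, 0.2, -1.0]
width: 0.197
gripper_force: 4.0
```

```bash
python3 -c "
from h import *
from cell import *
st();im=get_image('side'); r=silhouettes('lid','side');print(r[0]['p'],r[0]['rect'])
g=im.astype(int).sum(2)//3
for r in range(170,240,5): print(r,' '.join(f'{v:3d}' for v in g[r,155:245:3]))"
```

```text
t 20.9 tcp [ 0.3786 -0.2367  0.0677] closeaxis 147.8 F [ 0.1  0.2 -1. ] w 18.1 g 4.0 j7 -0.3
0.65 [163.9, 177.6, 231.6, 234.5]
170 101  99  91  66  66  64  33  35  40  77  75  40  37  36  38  37  38  58 118 122 121 119 121 115 136 175 174 177 172 174
175  94  77  74  62  66  65  64  81  37  65  56  65  96 118 121 123 120 120 123 122 124 118 121 119 142 177 177 167 160 116
180  78  79  76  61  63  67  67  97  96  38  93  99  96 120  59 120 123 121 122 121 123 125 155 156 157 127 100 166 168 129
185  80  77  77 125 124  61  66  95 108  41 114  98  94 122 117 123 123 121 155 159 158 162 159 159 165 108 100 105 105 102
190  77  81  80 125 126 150 150 154  96 159 133  96 113 112 115 130 160 159 157 157 161 155 164 142 140 144 101 109  99 104
195 115 174 178 178 178 152 152 150 156  57 104  96 115 111  87 161 156 158 157 159 162 153 131 173 178 143  98 110 102  99
200 175 180 178 172 156 156 150 151 156 156 160 121 124 161 164 157 157 163 158 153 159 124 176 176 179 179 178 144 103 124
205 175 174 138 152 154 157 156 158 161 157 161 156 163 157 158 159 164 162 159 164  88  58 177 177 178 178 181 177 177 180
210 177 180  68  73  94 152 155 154 163 157 159 158 158 159 156 165 161 165 136  74  65 179 180 177 178 175 178 180 154 176
215  71 132 175 176  70  71  88 158 158 165 158 160 154 153 160 164 156 119  71  58 176 176 178 176 176 177 174 175 176 148
220 175 176 176 178 172  49  64  71  75 157 164 162 160 160 160 169 106  73  50  60  76 113 180 178 176 172 175 174 176 150
225 175 178 119  75  73  53  52  54  59  70  74 162 161 162 140  73  69  47  58  58  78  77  80  80 177 177 177 175 176 115
230 175 178 109  75  77  76  76  54  50  52  58  72  71 124  72  64  51  52  58  60  76  77  76  76  78  78 171 177 163 139
235 175 175 176 172  82  77  76  76  75  51  54  55  50  61  63  74  54  54  54  60  75  74  78  79  77  77  73 107 176 137
```

>>> apply_moves([
  {"x":0,"y":0,"z":0,"yaw":0,"hand":-0.5},
  {"x":0,"y":0,"z":0,"yaw":0,"hand":-0.4},
  {"x":0,"y":0,"z":0.3,"yaw":0,"hand":-0.4},
  {"x":0,"y":0,"z":2,"yaw":0,"hand":-0.4},
  {"x":0,"y":0,"z":6,"yaw":0,"hand":-0.4},
  {"x":0,"y":0,"z":11,"yaw":0,"hand":0},
  {"x":0,"y":0,"z":15,"yaw":0,"hand":1},
  {"x":0,"y":0,"z":15,"yaw":0,"hand":1},
])

```text
clock: 22.0
position: [0.3804, -0.2376, 0.2209]
ee_rot: [2.745, 1.516, 0.005]
force: [-0.4, -0.8, -0.5]
width: 0.571
gripper_force: 0.0
```

```bash
python3 -c "
from f3 import *
o=st(); h,r=measure(None)
print(proj(np.vstack(lidpts([*ST[:2],.087],np.pi/4,ST[2])),'side').min(0),proj(np.vstack(lidpts([*ST[:2],.087],np.pi/4,ST[2])),'side').max(0))
import h as H
p0=[*ST[:2],.087,np.pi/4,ST[2]]
print(H.fitlid(p0,{'side':silhouettes('lid','side')[0]['mask'].astype(float)}))"
```

```text
t 22.0 tcp [ 0.3804 -0.2376  0.2209] closeaxis 147.8 F [-0.4 -0.8 -0.5] w 52.5 g 0.0 j7 -0.19
side 0.66 [163.9, 159.2, 234.0, 231.2] 2577
[162.03387514 158.48078777] [231.07151234 234.0865334 ]
(array([ 0.38799686, -0.21891463,  0.08734888,  0.71314519,  0.9861744 ]), np.float64(0.028648603407214653))
```

```bash
python3 -c "
from h import *
from cell import *
im=get_image('side');cv2.imwrite('pics/side_g.png',im)
m=silhouettes('lid','side')[0]['mask'].astype(np.uint8)
c=max(cv2.findContours(m,0,2)[0],key=cv2.contourArea);print(cv2.approxPolyDP(c,2,True)[:,0].tolist())
for s in (0,4,8): 
  for th in (45,40):
    t=np.radians(th);low=np.array([-.0424+s*.0007071,.0446+s*.0007071]);C=low+.06*np.array([np.cos(t),np.sin(t)])
    P=lidpts([ST[0]+C[0]*np.cos(ST[2]),ST[1]+C[0]*np.sin(ST[2]),C[1]],t,ST[2])[0];print(s,th,np.round(proj(P,'side')[[1,3,5,7,0,4]]).astype(int).tolist())
g=im.astype(int).sum(2)//3
for r in range(155,240,5): print(r,' '.join(f'{v:3d}' for v in g[r,155:245:3]))"
```

```text
Traceback (most recent call last):
IndexError: list index out of range
```

```bash
python3 -c "
from h import *
from cell import *
im=get_image('side');cv2.imwrite('pics/side_g.png',im)
r=silhouettes('lid','side')
if r:
  m=r[0]['mask'].astype(np.uint8);c=max(cv2.findContours(m,0,2)[0],key=cv2.contourArea);print(cv2.approxPolyDP(c,2,True)[:,0].tolist())
for s in (0,4,8): 
  for th in (45,40):
    t=np.radians(th);low=np.array([-.0424+s*.0007071,.0446+s*.0007071]);C=low+.06*np.array([np.cos(t),np.sin(t)])
    P=lidpts([ST[0]+C[0]*np.cos(ST[2]),ST[1]+C[0]*np.sin(ST[2]),C[1]],t,ST[2])[0];print(s,th,np.round(proj(P,'side')[[1,3,5,7,0,4]]).astype(int).tolist())
g=im.astype(int).sum(2)//3
for r in range(155,240,5): print(r,' '.join(f'{v:3d}' for v in g[r,155:245:3]))"
```

```text
[[199, 162], [163, 203], [169, 212], [192, 229], [210, 211], [230, 184], [227, 179]]
0 45 [[193, 233], [162, 207], [229, 180], [195, 158], [196, 234], [231, 182]]
0 40 [[193, 232], [162, 207], [232, 182], [198, 161], [196, 234], [234, 184]]
4 45 [[194, 231], [163, 206], [230, 179], [196, 157], [197, 232], [232, 180]]
4 40 [[195, 231], [163, 205], [233, 181], [199, 159], [197, 232], [235, 183]]
8 45 [[196, 229], [164, 204], [231, 177], [197, 155], [198, 231], [233, 179]]
8 40 [[196, 229], [164, 204], [234, 179], [201, 157], [198, 231], [237, 181]]
155 158 159 159 157 155 107 106 103  89  64  64  61  63  63  63  58  63  64  65  65  64  64  65  63  64  62  64  61  71  89
160 158 159 151 104 103 103  93  64  62  66  65  64  63  61 129  66  61  62  64  64  64  65  61  63  63  64  64  67  75  91
165 152 103 104  99  94  64  64  64  67  59  64  66  65 152 150 151 148  97  65  65  65  64  66  66  62  62  66  76 135 173
170 103  98  90  64  67  64  63  64  63  62  63  68 150 157 153 150 154 152 149 151  78  64  63  83 169 172 171 172 170 170
175  94  77  78  60  64  67  64  64  66  61 117 152
[... 860 characters left out ...]
 156 155 155 154 156 164 157 161 134  74  64 175 175 173 173 174 176 177 152 174
215  71 128 172 170  71  68  89 153 154 163 157 156 149 150 158 159 155 116  72  56 174 175 175 174 176 170 172 170 171 146
220 170 172 173 173 168  49  62  69  73 155 161 157 156 158 158 166 105  69  52  58  76 115 175 173 173 172 171 171 174 147
225 174 172 115  73  75  51  51  53  59  70  73 157 159 158 138  70  64  50  56  60  76  74  76  79 173 173 176 171 170 113
230 172 175 105  71  76  74  74  51  54  54  57  70  71 123  68  61  52  52  56  56  75  74  80  79  77  75 166 173 159 137
235 173 173 172 171  80  74  78  73  74  52  51  54  48  56  62  76  55  52  57  62  74  77  78  76  75  77  70 104 174 137
```

>>> apply_moves([
  {"x":0.9,"y":1.9,"z":1,"yaw":10,"hand":1},
  {"x":0.9,"y":1.9,"z":1,"yaw":20,"hand":1},
  {"x":0.9,"y":1.9,"z":1,"yaw":30,"hand":1},
  {"x":0.9,"y":1.9,"z":1,"yaw":40,"hand":1},
  {"x":0.9,"y":1.9,"z":1,"yaw":50,"hand":1},
  {"x":0.9,"y":1.9,"z":1,"yaw":60,"hand":1},
  {"x":0.9,"y":1.9,"z":1,"yaw":70,"hand":1},
  {"x":0.9,"y":1.9,"z":1,"yaw":80,"hand":1},
  {"x":0.9,"y":1.9,"z":1,"yaw":90,"hand":1},
  {"x":0.9,"y":1.9,"z":1,"yaw":90,"hand":1},
])

```text
clock: 23.6
position: [0.3873, -0.2177, 0.2273]
ee_rot: [-0.872, -3.017, -0.001]
force: [0.1, 1.2, 0.2]
width: 1.002
gripper_force: 0.0
```

```bash
python3 -c "
from h import *
o=st();print(o['joints'])"
```

```text
t 23.6 tcp [ 0.3873 -0.2177  0.2273] closeaxis 57.8 F [0.1 1.2 0.2] w 92.2 g 0.0 j7 1.3
[ 0.88692315  0.1649744  -0.55849758  1.91284478  0.09767745  1.09149223
  1.29747494]
```

>>> apply_moves([
  {"x":0.2,"y":-0.1,"z":-4,"yaw":0,"hand":1},
  {"x":0.2,"y":-0.1,"z":-8,"yaw":0,"hand":1},
  {"x":0.2,"y":-0.1,"z":-11,"yaw":0,"hand":1},
  {"x":0.2,"y":-0.1,"z":-12.5,"yaw":0,"hand":1},
  {"x":0.2,"y":-0.1,"z":-13.4,"yaw":0,"hand":1},
  {"x":0.2,"y":-0.1,"z":-13.4,"yaw":0,"hand":1},
  {"x":0.2,"y":-0.1,"z":-13.4,"yaw":0,"hand":1},
])

```text
clock: 24.48
position: [0.3902, -0.2191, 0.0946]
ee_rot: [0.871, 3.017, -0.001]
force: [-0.7, -0.6, -0.2]
width: 0.996
gripper_force: 0.0
```

```bash
cat >> h.py <<'E'
def dump(rows,cols,n='side'):
    from cell import get_image
    g=get_image(n).astype(int).sum(2)//3
    print('cols',cols)
    for r in range(*rows): print(r,' '.join(f'{v:3d}' for v in g[r,slice(*cols)]))
E
python3 -c "
from h import *
from cell import *
st();dump((150,240,5),(150,245,3));r=silhouettes('lid','side');print([(d['p'],d['rect']) for d in r])"
```

```text
t 24.475 tcp [ 0.3902 -0.2191  0.0946] closeaxis 57.8 F [-0.7 -0.6 -0.2] w 91.6 g 0.0 j7 1.16
cols (150, 245, 3)
150  76  30  31  32  35  35  42  79  60  57 114  62  59  64 103  91  70  51  62  62  63  72  94 113 120 119  65  62  65  63  79  91
155  92  93  92 116 119  76  44  50  40  34  32  56  51  62  60  64  63  62  67  66  63  37  29  99 119 120  60  64  65  62  77  89
160 106  94  92  55 115 116  41  37  39  35  37  67  66  65  63  64 100  64  63  63  64  39  33  79 120 124  62  63  67  66  76  91
165 157 156 117  96 105 109  48  86 113  67  65  63  62  65  79 157 153 154 148  79  66  39  33  61 119 120  61  63  70  77 176 175
170 141 103 100  99  86  91 117 118 119  66  65  61  59 127 149 156 151 152 159 154 151 167  40  48 122 144 174 173 173 174 171 172
175 100  98  86  76  65  95 101 119 119  65  65  63 152 150 151 153 152 157 153 151 151 150 152 151 159 175 175 174 124 163 125 119
180  87  77  79  79  75  90  94 119 119  40  65 151 151 162 154 154 155 160 151 154 153 152 154 154 152 155 156 100 116 168 150 118
185  76  77  76  77  83 124  74 121 121  78 153 121 162 162 120
[... 727 characters left out ...]
4
215 185 122  86 171 173 166  69  75 144 156 154 163 154 161 155 154 157 156 161  98  65 102 174 176 174 174 174 172 173 173 160 149
220 173 172 173 174 177 173 130  49  67  74 134 157 158 161 156 156 155 135  74  61  60  64  75 164 176 175 174 173 172 175 174 125
225 172 173 176 169  84  77  71  47  53  49  68  72 123 158 162 158 127  67  60  52  60  61  77  75  77 133 176 174 175 175 165 117
230  81 172 170 178  53  76  77  76  72  51  49  53  68  74 123 117  67  61  50  52  58  60  76  78  79  78  74  98 174 175 131 143
235  61  85 174 173 173 173  56  72  78  77  75  52  52  53  58  60  70  73  53  51  60  61  75  74  77  77  77  76  62 165 154 142
[(0.27, [240.7, 197.6, 268.3, 245.5])]
```

>>> apply_moves([
  {"x":-0.4,"y":-0.6,"z":0.1,"yaw":0,"hand":1},
  {"x":-0.7,"y":-1.1,"z":0.3,"yaw":0,"hand":1},
  {"x":-1.0,"y":-1.6,"z":0.5,"yaw":0,"hand":1},
  {"x":-1.35,"y":-2.1,"z":0.7,"yaw":0,"hand":1},
  {"x":-1.65,"y":-2.6,"z":0.9,"yaw":0,"hand":1},
  {"x":-1.95,"y":-3.1,"z":1.1,"yaw":0,"hand":1},
  {"x":-2.25,"y":-3.6,"z":1.3,"yaw":0,"hand":1},
  {"x":-2.55,"y":-4.1,"z":1.4,"yaw":0,"hand":1},
  {"x":-2.55,"y":-4.1,"z":1.4,"yaw":0,"hand":1},
])

```text
clock: 25.7
position: [0.3637, -0.2603, 0.1078]
ee_rot: [-0.872, -3.018, 0.0]
force: [0.6, -0.3, 0.6]
width: 1.002
gripper_force: 0.1
```

```bash
cat > up.py <<'E'
from h import *
import sys
o=st();d=o['position'][:2]-ST[:2];x=1000*d@[np.cos(ST[2]),np.sin(ST[2])];print('stand x',round(x,1),'y',round(1000*d@[-np.sin(ST[2]),np.cos(ST[2])],1),'+face',round(x+o['width']*46,1))
for ph in map(int,sys.argv[1:]):
    t=np.radians(ph);C=np.array([-.0424,.0446])+.06*np.array([np.cos(t),np.sin(t)])
    P=lidpts([ST[0]+C[0]*np.cos(ST[2]),ST[1]+C[0]*np.sin(ST[2]),C[1]],t,ST[2])[0];print(ph,np.round(proj(P,'side')[[1,3,5,7]]).astype(int).tolist())
dump((135,245,5),(130,250,3))
E
python3 up.py 55 65 70
```

```text
t 25.7 tcp [ 0.3637 -0.2603  0.1078] closeaxis 57.8 F [ 0.6 -0.3  0.6] w 92.2 g 0.1 j7 1.29
stand x -46.9 y -0.5 +face -0.8
55 [[193, 233], [162, 208], [221, 177], [187, 155]]
65 [[193, 234], [161, 208], [212, 176], [179, 153]]
70 [[193, 234], [161, 209], [207, 175], [174, 153]]
cols (130, 250, 3)
135  40  41  42  43  74  91 114 157 126 119 119 118 114  92  49  35  33  36  33  30  29  26  31  41  43  41  38  41  45 103 115  61  63  64  62  62  74  88  93  91
140  43  38  41  44  43  38  51  64  32  32  34  35  36  53  72  86  63  62  66  60  64  26  36  76  52  33  32  35  35  97 120  63  61  62  64  63  70  91  90  93
145  36  51  44  44  37  37  35  53  72  82 101 135 159 159 159 162 167  72  91 105  61  63  62  49  60  35  34  28  38  87  60  63  64  64  66  63  73  84  91  90
150  31  34  28  32  37  79  69  74 162 159 156 139 105  92  73  68  62  43  65  62  62  96  92 118 119  66  62  64  65  63  63  60  60  62  64  64  70  88  90  88
155 105 116 118  38  45  45  41  33  43  55  57 100 161 122 105 111 113 148  96  62  64  27  63 118 120  68  64  66  63  64  63  63  63  63  64  
[... 2106 characters left out ...]
  76 175 174 172 173 172 171 176 172 120 126
225  62  59  64  64  70 167 172 175 172 174 130  75  77  62  51  49  45  68  76 120 117 136  96  68  73  57  51  59  74  73  77  75 168 174 175 175 173 137 124 135
230  60  60  63  62  63  64  64 128 172 174 167  58  76  77  74  58  52  51  48  67  76 126  68  74  53  53  51  55  61  74  76  76  74  76 131 175 175 131 147 154
235 147  63  62  61  62  59  61  61 145 174 173 170 167  57  76  77  77  61  49  50  48  56  61  69  71  49  52  58  61  76  75  77  74  78  76  58 177 128 151 161
240 152 149 144  61  60  63  58  58 109 173 173 172 172 170 128  67  77  78  74  57  51  46  59  59  73  73  70  54  76  76  79  59  72 174 174 175 176 174 145 138
```

>>> apply_moves([
  {"x":-0.25,"y":-0.4,"z":0,"yaw":0,"hand":1},
  {"x":-0.5,"y":-0.8,"z":0,"yaw":0,"hand":1},
  {"x":-0.8,"y":-1.3,"z":0,"yaw":0,"hand":1},
  {"x":-1.05,"y":-1.7,"z":0,"yaw":0,"hand":1},
  {"x":-1.05,"y":-1.7,"z":0,"yaw":0,"hand":1},
  {"x":-0.8,"y":-1.3,"z":0,"yaw":0,"hand":0.75},
  {"x":-0.55,"y":-0.9,"z":0,"yaw":0,"hand":0.5},
  {"x":-0.3,"y":-0.5,"z":0,"yaw":0,"hand":0.25},
  {"x":-0.2,"y":-0.3,"z":0,"yaw":0,"hand":0},
  {"x":-0.2,"y":-0.3,"z":0,"yaw":0,"hand":0},
], newtons=10)

```text
clock: 27.0
position: [0.3623, -0.2626, 0.1078]
ee_rot: [0.87, 3.019, -0.0]
force: [-0.6, -0.4, 1.0]
width: 0.519
gripper_force: 0.1
```

```bash
python3 up.py 75 80 85 | head -40
```

```text
t 27.0 tcp [ 0.3623 -0.2626  0.1078] closeaxis 57.9 F [-0.6 -0.4  1. ] w 47.8 g 0.1 j7 1.3
stand x -49.6 y -0.5 +face -25.7
75 [[192, 235], [161, 209], [203, 176], [169, 153]]
80 [[192, 235], [161, 209], [198, 177], [165, 154]]
85 [[192, 235], [161, 210], [193, 178], [160, 155]]
cols (130, 250, 3)
135  40  41  39  54  92  92 152 155 125 118 120 118 115  96  46  34  32  36  37  35  40  41  40  62  94  91  94  95  94 122  65  64  61  61  62  65  74  88  92  90
140  40  45  42  46  41  39  91  62  32  34  37  33  38  56  71  82  73  47  36  29  43  42  48  44  33  84  78  53  73 119  72  63  62  61  60  63  68  85  93  91
145  54  41  39  44  28  31  33  53  73  83  85 133 160 160 160 162 145  58  87 100  78  32  36  37  34  60  62  60  65 112  67  61  63  63  63  62  72  89  93  91
150  34  34  35  31  31  47  71  48  44  43  41  43  97  96  92  64  51  77  93 117  46  35  44  61  63  61  63  66  65  64  59  64  61  64  63  63  71  87  90  90
155 114 121 105  60  31  51 106  38  35  35  36  37  91 149 148 102  96  88  96 119 119  67  61  62  61  62  62  64  64  66  66  65  62  62  62  
[... 2106 characters left out ...]
  76 175 177 175 173 173 172 177 173 123 127
225  64  60  61  65  69 171 173 176 175 175 129  74  76  62  48  51  48  69  76  99 101 125  71  69  73  55  51  59  74  76  76  74 169 173 176 176 174 139 126 136
230  61  61  63  60  63  60  61 128 173 174 171  59  74  74  75  59  49  50  50  70  77 120  65  71  53  49  50  55  64  78  77  76  75  77 131 176 175 130 146 159
235 149  63  65  64  63  59  61  58 144 174 174 172 168  61  77  75  73  60  50  51  48  56  58  67  71  53  51  59  61  75  78  75  78  78  78  62 177 128 151 159
240 153 148 143  61  62  62  58  57 107 174 173 173 173 171 133  66  76  79  74  56  49  51  62  61  75  78  69  60  74  78  80  62  71 177 178 177 175 173 145 138
```

>>> apply_moves([
  {"x":0.1,"y":0.2,"z":0,"yaw":0,"hand":-0.3},
  {"x":0.2,"y":0.35,"z":0,"yaw":0,"hand":-0.6},
  {"x":0.3,"y":0.5,"z":0,"yaw":0,"hand":-1},
  {"x":0.3,"y":0.5,"z":0,"yaw":0,"hand":-1},
  {"x":0.3,"y":0.5,"z":0,"yaw":0,"hand":-1},
  {"x":0.3,"y":0.5,"z":0,"yaw":0,"hand":-1},
], newtons=30)

```text
clock: 27.8
position: [0.3663, -0.2562, 0.1079]
ee_rot: [0.868, 3.018, 0.003]
force: [2.7, 5.0, 0.6]
width: 0.084
gripper_force: 29.8
```

```bash
python3 up.py 85 90 95| head -27
```

```text
t 27.8 tcp [ 0.3663 -0.2562  0.1079] closeaxis 57.9 F [2.7 5.  0.6] w 7.8 g 29.8 j7 1.28
stand x -42.1 y -0.4 +face -38.3
85 [[192, 235], [161, 210], [193, 178], [160, 155]]
90 [[192, 236], [161, 210], [188, 180], [155, 157]]
95 [[192, 236], [161, 210], [183, 182], [150, 159]]
cols (130, 250, 3)
135  40  43  42  45  42  68  94 134 127 118 118 117 110  93  46  34  32  34  34  53  83  84  78  61  54  92  95  92  89  94 119  66  63  63  64  65  74  88  94  95
140  43  39  41  42  42  45  44  46  35  34  38  32  33  58  70  85  75  60  43  42  39  40  46  59  91  72  61  53  72  97 116  73  61  62  63  63  69  91  90  92
145  41  46  47  47  43  33  36  34  31  31  76  79  71  46  47  43  37  73  88  30  37  37  33  62  62  62  62  60  60  60  60  59  64  63  65  64  71  90  92  91
150  27  31  33  42  32  53 156 127  29  29  59 104  36  35  34  30  37  59  65  32  36  34  42  64  61  61  60  60  64  63  61  62  61  64  65  65  70  88  92  91
155  94 109 119 119  71  73  88  94  80  56  51  60  36  37  38  38  44 119 118  91  62  63  63  62  62  65  62  64  64  67  67  62  61  61  63  63
[... 1940 characters left out ...]
 175 173 178 176 175 174 172 175 145 152 147
220 176 176 173 174 120 140 173 173 171 173 175 175 173  49  47  70  73  97  99  98  98  98 122  68  66  70  58  56  75  77 175 175 173 176 173 173 175 174 121 130
225  63  59  62  65  69 170 174 174 172 174 131  73  74  63  49  48  48  69  77  96  97  99 125  68  70  57  48  59  70  74  77  77 169 174 176 173 173 138 126 137
230  64  60  61  62  64  61  59 128 173 176 170  59  74  74  75  62  52  48  47  70  76 107 120  71  54  49  53  58  60  77  75  76  75  75 133 178 176 127 148 158
235 146  59  64  61  60  63  62  60 146 176 176 172 167  63  77  73  74  61  50  52  47  56  57  66  70  50  52  59  60  77  76  78  74  77  78  62 178 127 148 161
```

>>> apply_moves([
  {"x":0,"y":0,"z":0.3,"yaw":0,"hand":-1},
  {"x":0,"y":0,"z":1,"yaw":0,"hand":-1},
  {"x":0,"y":0,"z":3,"yaw":0,"hand":-1},
  {"x":0,"y":0,"z":6,"yaw":0,"hand":-1},
  {"x":0,"y":0,"z":9,"yaw":0,"hand":-1},
  {"x":0,"y":0,"z":9,"yaw":0,"hand":-1},
], newtons=45)

```text
clock: 28.6
position: [0.3661, -0.2588, 0.1998]
ee_rot: [0.871, 3.015, -0.003]
force: [-0.2, -0.3, -2.3]
width: 0.085
gripper_force: 45.0
```

>>> apply_moves([
  {"x":3,"y":1,"z":0,"yaw":-2,"hand":-1},
  {"x":7,"y":3,"z":0,"yaw":-5,"hand":-1},
  {"x":11,"y":5,"z":0,"yaw":-9,"hand":-1},
  {"x":15,"y":6.5,"z":0,"yaw":-13,"hand":-1},
  {"x":19,"y":7.8,"z":0,"yaw":-17,"hand":-1},
  {"x":21.6,"y":8.4,"z":0,"yaw":-18,"hand":-1},
  {"x":21.6,"y":8.4,"z":-3,"yaw":-18,"hand":-1},
  {"x":21.6,"y":8.4,"z":-5.5,"yaw":-18,"hand":-1},
  {"x":21.6,"y":8.4,"z":-5.5,"yaw":-18,"hand":-1},
  {"x":21.6,"y":8.4,"z":-5.5,"yaw":-18,"hand":-1},
])

```text
clock: 29.85
position: [0.5812, -0.1739, 0.1431]
ee_rot: [1.332, 2.845, 0.0]
force: [0.5, 0.8, -1.3]
width: 0.084
gripper_force: 45.0
```

```bash
python3 -c "
from h import *
from cell import *
o=st()
for n in('side','top'):
    im=get_image(n);cv2.imwrite(f'pics/{n}_r.png',im)
    for q in('lid','rack'):
        r=silhouettes(q,n)
        if r:
            m=r[0]['mask'].astype(np.uint8);np.save(f'pics/{n}_{q}R.npy',m);c=max(cv2.findContours(m,0,2)[0],key=cv2.contourArea);print(n,q,round(r[0]['p'],2),cv2.approxPolyDP(c,2,True)[:,0].tolist())
P=o['position'];az=np.radians(39.8)
for n in('side','top'):
    B=boxp(-4,4,-60,60,0,120);c=np.array([P[0],P[1],P[2]+.0247-.0865]);q=proj(B@rz(az).T+c,n);print(n,np.round(q[[0,2,1,3,4,6,5,7]]).astype(int).tolist())
"
```

```text
t 29.85 tcp [ 0.5812 -0.1739  0.1431] closeaxis 39.8 F [ 0.5  0.8 -1.3] w 7.7 g 45.0 j7 0.66
side lid 0.67 [[298, 148], [298, 165], [294, 166], [285, 157], [280, 182], [307, 217], [310, 212], [312, 161]]
side rack 0.91 [[279, 202], [277, 213], [269, 216], [267, 220], [280, 240], [298, 261], [320, 256], [322, 244], [312, 232], [310, 224], [301, 218], [289, 202]]
top lid 0.33 [[302, 258], [300, 261], [305, 302], [323, 272]]
side [[307, 219], [283, 190], [309, 162], [284, 136], [311, 218], [287, 189], [313, 161], [288, 135]]
top [[285, 167], [237, 206], [286, 155], [232, 199], [282, 164], [235, 203], [283, 151], [229, 196]]
```

>>> apply_moves([
  {"x":0.25,"y":0.2,"z":0,"yaw":0,"hand":-1},
  {"x":0.25,"y":0.2,"z":-0.5,"yaw":0,"hand":-1},
  {"x":0.25,"y":0.2,"z":-1,"yaw":0,"hand":-1},
  {"x":0.25,"y":0.2,"z":-1,"yaw":0,"hand":-1},
])

```text
clock: 30.65
position: [0.5831, -0.1718, 0.132]
ee_rot: [-1.331, -2.844, 0.0]
force: [-0.2, -0.9, -1.2]
width: 0.081
gripper_force: 45.0
```

```bash
python3 -c "
from h import *
o=st();P=o['position'];az=np.radians(39.8)
B=boxp(-4,4,-60,60,0,120);c=np.array([P[0],P[1],P[2]+.0247-.0865]);q=proj(B@rz(az).T+c,'side');print(np.round(q[[0,2,1,3,4,6,5,7]]).astype(int).tolist())
S=boxp(-8,8,-72,72,12,44);q=proj(S@rz(az).T+[.5835,-.1715,0],'side');print('slot top',np.round(q[[1,3,5,7]]).astype(int).tolist())
dump((150,262,3),(264,326,2))"
```

```text
t 30.65 tcp [ 0.5831 -0.1718  0.132 ] closeaxis 39.8 F [-0.2 -0.9 -1.2] w 7.5 g 45.0 j7 0.65
[[308, 224], [284, 194], [310, 167], [285, 141], [312, 223], [288, 194], [315, 166], [289, 140]]
slot top [[308, 239], [281, 203], [316, 237], [288, 202]]
cols (264, 326, 2)
150 140  99  94  97  97  95  94  97  96  95  93  90  85 104 122 123 125 105  38  29  55 123 124 122 100  98  95  97  97  97  97
153  95  96  92  94  97  97  95  94  96  95  94 104  85 103 124 122 125 106 159  82  59 122 123 123 104  97  98  98  99  97  93
156  95  95  95  97  93  94  97  95  99  95  97  80  88  92 124 122 124  89  99 163 154 124 124 123 106  98  98  98  96  97  97
159  96  93 105 156 175 115 104  95  94  95  97  82  87  84 123 122 123  91  82  82 145 172 137 121  95  94  98  96  98  96 100
162 159 172 124 120 118 107 105 170 183 116  97  83  87  88 124 120 121  76  85  86  84 116 167 163 100 100  96  97  98  98  97
165 124 147 173 176 154 177 173 160 112 106 122  91  89  80 124 124 122  78  89  84  86  87  87 157 171  97  97  97  99  98  97
168 173 155 121 120 109 103 104 119 164 176 179  91  85  88 102 1
[... 3330 characters left out ...]
  78  79  53  49  47  49  61  57  59  57  55  58  73  77  46
249 181 181 180 179 178 178 179 178 178 178 179 179  72  65  75  77  78  75  77  54  45  53  58  57  56  58  52  57  76  74  50
252 181 179 179 180 179 178 179 177 180 179 181 180 179  72  64  75  76  80  77  79  53  55  56  58  60  56  60  63  76  80  38
255 181 180 180 175 178 180 182 178 179 177 179 180 179 179  73  61  75  78  78  78  78  73  78  77  69  62  61  61  59  56  37
258 182 178 178 179 182 177 183 179 181 178 178 180 180 179 176  74  63  73  68  65  59  58  55  61  64 109 134 178 177 178  37
261 177 182 181 178 179 179 179 177 179 179 175 177 180 181 180 180  81  63  71 115 168 178 178 179 178 181 178 178 180 180  39
```

>>> apply_moves([
  {"x":0,"y":0,"z":-1.2,"yaw":0,"hand":-1},
  {"x":0,"y":0,"z":-2.2,"yaw":0,"hand":-1},
  {"x":0,"y":0,"z":-2.7,"yaw":0,"hand":-1},
  {"x":0,"y":0,"z":-3.2,"yaw":0,"hand":-1},
  {"x":0,"y":0,"z":-3.7,"yaw":0,"hand":-1},
  {"x":0,"y":0,"z":-3.7,"yaw":0,"hand":-1},
])

```text
clock: 31.45
position: [0.5834, -0.1718, 0.0954]
ee_rot: [-1.332, -2.845, 0.0]
force: [-1.3, 1.1, -1.9]
width: 0.089
gripper_force: 45.0
```

>>> apply_moves([
  {"x":0,"y":0,"z":-0.6,"yaw":0,"hand":-1},
  {"x":0,"y":0,"z":-1.2,"yaw":0,"hand":-1},
  {"x":0,"y":0,"z":-1.7,"yaw":0,"hand":-1},
  {"x":0,"y":0,"z":-1.9,"yaw":0,"hand":-1},
  {"x":0,"y":0,"z":-1.9,"yaw":0,"hand":-1},
])

```text
clock: 32.08
position: [0.5835, -0.1718, 0.0766]
ee_rot: [-1.332, -2.845, -0.0]
force: [0.1, -0.7, -1.2]
width: 0.087
gripper_force: 45.0
```

>>> apply_moves([
  {"x":0,"y":0,"z":-0.15,"yaw":0,"hand":-1},
  {"x":0,"y":0,"z":-0.3,"yaw":0,"hand":-1},
  {"x":0,"y":0,"z":-0.3,"yaw":0,"hand":-1},
])

```text
clock: 32.45
position: [0.5836, -0.1718, 0.0737]
ee_rot: [-1.332, -2.845, 0.0]
force: [1.1, 1.0, -2.2]
width: 0.081
gripper_force: 45.0
```

>>> apply_moves([
  {"x":0,"y":0,"z":-0.15,"yaw":0,"hand":-1},
  {"x":0,"y":0,"z":-0.3,"yaw":0,"hand":-1},
  {"x":0,"y":0,"z":-0.3,"yaw":0,"hand":-1},
])

```text
clock: 32.83
position: [0.5838, -0.1717, 0.071]
ee_rot: [1.332, 2.845, 0.0]
force: [-0.6, 0.1, 0.7]
width: 0.084
gripper_force: 45.0
```

>>> apply_moves([
  {"x":0,"y":0,"z":-0.05,"yaw":0,"hand":-0.7},
  {"x":0,"y":0,"z":0,"yaw":0,"hand":-0.5},
  {"x":0,"y":0,"z":0,"yaw":0,"hand":-0.2},
  {"x":0,"y":0,"z":0,"yaw":0,"hand":0},
  {"x":0,"y":0,"z":0,"yaw":0,"hand":0},
  {"x":0,"y":0,"z":1.5,"yaw":0,"hand":0},
  {"x":0,"y":0,"z":4,"yaw":0,"hand":0},
  {"x":0,"y":0,"z":8,"yaw":0,"hand":0},
  {"x":0,"y":0,"z":12,"yaw":0,"hand":0},
  {"x":0,"y":0,"z":14,"yaw":0,"hand":0},
])

```text
clock: 34.08
position: [0.5847, -0.1716, 0.2145]
ee_rot: [1.33, 2.842, 0.002]
force: [0.8, 0.0, 0.2]
width: 0.499
gripper_force: 0.0
```

>>> apply_moves([
  {"x":-4,"y":4,"z":2,"yaw":0,"hand":0},
  {"x":-7,"y":9,"z":2,"yaw":0,"hand":0},
  {"x":-9,"y":14,"z":2,"yaw":0,"hand":0},
  {"x":-10,"y":19,"z":2,"yaw":0,"hand":0},
  {"x":-10,"y":24,"z":2,"yaw":0,"hand":0},
  {"x":-10,"y":24,"z":2,"yaw":0,"hand":0},
])

```text
clock: 34.83
position: [0.4832, 0.0729, 0.2324]
ee_rot: [1.321, 2.849, 0.004]
force: [0.9, -0.6, 0.2]
width: 0.5
gripper_force: 0.0
```

```bash
python3 -c "
from h import *
from cell import *
o=st();az=np.radians(39.8)
MD={'lid':None}
for n in('side','top'):
    im=get_image(n);cv2.imwrite(f'pics/{n}_z.png',im)
    for q in('lid','glass','pen_pot','tape_dispenser'):
        r=silhouettes(q,n);print(n,q,[(round(d['p'],2),d['rect']) for d in r[:1]])
        if q=='lid' and r:
            c=max(cv2.findContours(r[0]['mask'].astype(np.uint8),0,2)[0],key=cv2.contourArea);print(cv2.approxPolyDP(c,1.5,True)[:,0].tolist())
    for dz in(12,22):
        B=boxp(-4,4,-60,60,dz,dz+120);q=proj(B@rz(az).T+[.5835,-.1715,0],n);print('plate exp',dz,np.round(q).astype(int).tolist())
        H=boxp(-34,-4,-16,16,dz+44,dz+76)
"
```

```text
t 34.825 tcp [0.4832 0.0729 0.2324] closeaxis 40.2 F [ 0.9 -0.6  0.2] w 46.0 g 0.0 j7 0.27
side lid [(0.57, [282.6, 167.6, 315.7, 239.2])]
[[286, 169], [286, 188], [284, 200], [281, 203], [281, 215], [283, 218], [290, 217], [308, 237], [311, 223], [312, 196], [291, 171]]
side glass [(0.33, [318.8, 215.3, 367.2, 308.2])]
side pen_pot [(0.76, [316.9, 217.5, 369.9, 309.5])]
side tape_dispenser [(0.53, [266.1, 203.9, 323.6, 260.7])]
plate exp 12 [[307, 249], [309, 195], [284, 218], [285, 168], [311, 248], [313, 195], [288, 218], [289, 167]]
plate exp 22 [[307, 245], [310, 191], [284, 214], [285, 163], [311, 244], [314, 190], [288, 214], [289, 163]]
top lid [(0.7, [234.2, 158.4, 285.3, 209.2])]
[[284, 161], [282, 159], [239, 194], [235, 199], [238, 205], [241, 206], [258, 193], [261, 193], [266, 198], [270, 198], [272, 192], [267, 187], [267, 184], [282, 172]]
top glass [(0.81, [263.3, 207.4, 295.4, 241.7])]
top pen_pot [(0.58, [310.3, 95.0, 351.5, 147.5])]
top tape_dispenser [(0.71, [327.9, 158.7, 389.5, 236.2])]
plate exp 12 [[283, 172], [284, 161], [239, 209], [234, 202], [280, 169], [281, 158], [236, 206], [231, 199]]
plate exp 22 [[283, 171], [284, 160], [238, 208], [233, 202], [280, 168], [281, 157], [236, 205], [231, 198]]
```

```bash
python3 -c "
from cell import *
print(sign_off())"
```

```text
the job is handed in; nothing more can be done
None
```

The job is handed in: the lid was laid handle up on the sloped rest and let go, then taken again by its upper edge and stood fully down in the rack slot. My first release let it slide over the lip, so I picked it up and laid it again. The glass, tape dispenser and pen pot read unmoved in the last top picture, and the clock stood at about 35 s.

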